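# Load and draw in a brake tie-rod setting jig

### The job

Get the brake tie-rod jig ready: lift the distance bar out from between its slides and put it in the blue tray, and drop every loose lugged D-bore collar fully down on a pin of its own on the slides, turned so that its flat meets the pin's flat. When all of that is done, turn the turnbuckle body in the middle, its top going away from the robot, until both slides are drawn fully home on their stops; the collars must still be fully down at the end.

Things in the scene. Friction and masses are not known exactly. Their poses are not given: they have to be found in the camera images.
- jig: Tie-rod jig bolted to the bench, dark steel base plate 200 x 310 x 12 mm. Origin: centre of its underside; y along the tie rod, x across it (at yaw 0: x away from the robot, y to its left). On it lie two aluminium slides, 192 mm (x) x 56 mm (y), top face 30 mm above the bench. A lug 20 x 24 mm in the middle of each, 78 mm above the bench at its top, holds one rod end.
- axis_mid (a point): Middle of the turnbuckle, on the rod axis, 70 mm above the bench; axes as jig. The dark turnbuckle body is an open frame 88 mm long in y with end nuts 28 mm in diameter at y = +-36 mm; at y = 0 a hub 24 mm across carries four round steel spokes 10 mm thick, a quarter turn apart, their tips 50 mm from the axis. A spoke leaning back over 40 degrees binds by friction if pushed level.
- sleeve (a joint): Turn of the turnbuckle body about jig y, rad: 0 unscrewed, 11.0 both slides on their stops. It grows, drawing both ends in, as the top spoke is pushed towards jig +x (away from the robot). At value v one spoke leans v rad from straight up towards +x, the others a quarter turn apart. Stiff (0.15 N m), no spring, self-locking: it stays where left; the slides cannot be pushed.
- slide_left (a joint): Travel of the left slide (jig +y side) inward, m: 1.1 mm per radian of the turnbuckle body; at 0 its centre is at jig y = +110 mm; 0.0121 is fully home on its stop.
- slide_right (a joint): Travel of the right slide (centre at jig y = -110 mm at 0) inward, m, moving together with the left one; 0.0121 is fully home.
- bar_grip (a point): Point in the upright tab of the loose aluminium distance bar, 74 mm above the bar's underside, 14 mm below the tab's top; tab 20 mm in x, 12 mm thick in y. The bar (0.22 kg) lies on the jig's base plate between the slides, on the robot's side of the tie rod (jig x about -70 mm), and keeps the slides from going home.
- bar_mid (a point): Centre of the distance bar's lower beam, 154 mm long (y) x 22 mm (x) x 16 mm high; 8 mm above its underside, 66 mm below bar_grip; same axes.
- bar: The distance bar as a whole; origin at the centre of its underside, z up along the tab, y along the beam.
- tray_in (a point): Centre of the inner floor (4 mm above the bench) of the open blue plastic tray, fixed to the bench, 220 mm (its x) x 140 mm (its y), 45 mm high, walls 4 mm.
- pin1 (a point): D-section steel pin on the left slide, robot's side of the jig, 65 mm from the rod axis: 22 mm in diameter with a flat 5 mm from its axis, 36 mm tall, top 3 mm stepped in by 1.2 mm. Origin: centre of its foot on the slide's top face; x axis points square out of the flat, z up.
- pin2 (a point): D-section steel pin on the left slide, far side of the jig, 65 mm from the rod axis: 22 mm in diameter with a flat 5 mm from its axis, 36 mm tall, top 3 mm stepped in by 1.2 mm. Origin: centre of its foot on the slide's top face; x axis points square out of the flat, z up.
- pin3 (a point): D-section steel pin on the right slide, robot's side of the jig, 65 mm from the rod axis: 22 mm in diameter with a flat 5 mm from its axis, 36 mm tall, top 3 mm stepped in by 1.2 mm. Origin: centre of its foot on the slide's top face; x axis points square out of the flat, z up.
- pin4 (a point): D-section steel pin on the right slide, far side of the jig, 65 mm from the rod axis: 22 mm in diameter with a flat 5 mm from its axis, 36 mm tall, top 3 mm stepped in by 1.2 mm. Origin: centre of its foot on the slide's top face; x axis points square out of the flat, z up.
- collar1_mid (a point): Loose steel D-bore collar (may be absent): 46 mm across, 28 mm high, one lug 13 mm wide, 20 mm high, reaching 37 mm from the axis. Bore 24.5 mm with a flat 6.25 mm from the axis on the lug's side: play 1.2 mm, 7 degrees. Point: on the axis, half-way up; x along the lug, z up. 0.16 kg +-30 %. Goes down on a pin only with its x along the pin's x; seated, the pin stands 8 mm out of it.
- collar1: The same collar as collar1_mid; origin at the centre of its underside, same axes.
- collar2_mid (a point): Loose steel D-bore collar (may be absent): 46 mm across, 28 mm high, one lug 13 mm wide, 20 mm high, reaching 37 mm from the axis. Bore 24.5 mm with a flat 6.25 mm from the axis on the lug's side: play 1.2 mm, 7 degrees. Point: on the axis, half-way up; x along the lug, z up. 0.16 kg +-30 %. Goes down on a pin only with its x along the pin's x; seated, the pin stands 8 mm out of it.
- collar2: The same collar as collar2_mid; origin at the centre of its underside, same axes.
- collar3_mid (a point): Loose steel D-bore collar (may be absent): 46 mm across, 28 mm high, one lug 13 mm wide, 20 mm high, reaching 37 mm from the axis. Bore 24.5 mm with a flat 6.25 mm from the axis on the lug's side: play 1.2 mm, 7 degrees. Point: on the axis, half-way up; x along the lug, z up. 0.16 kg +-30 %. Goes down on a pin only with its x along the pin's x; seated, the pin stands 8 mm out of it.
- collar3: The same collar as collar3_mid; origin at the centre of its underside, same axes.
- collar4_mid (a point): Loose steel D-bore collar (may be absent): 46 mm across, 28 mm high, one lug 13 mm wide, 20 mm high, reaching 37 mm from the axis. Bore 24.5 mm with a flat 6.25 mm from the axis on the lug's side: play 1.2 mm, 7 degrees. Point: on the axis, half-way up; x along the lug, z up. 0.16 kg +-30 %. Goes down on a pin only with its x along the pin's x; seated, the pin stands 8 mm out of it.
- collar4: The same collar as collar4_mid; origin at the centre of its underside, same axes.
Mind the look-alikes: they are no part of the job. Of the things shaped like the bar, the aluminium one is meant. What is shaped like the collar1 but red is not meant.

How it is judged:
On the way, in this order (a step that is already met when the one before it is completed fails the run):
1. the distance bar lies in the blue tray and every collar present is fully down on a pin (x of bar_mid in the frame of tray_in between -0.08 and 0.08 m and y of bar_mid in the frame of tray_in between -0.058 and 0.058 m and z of bar_mid in the frame of tray_in below 0.03 m and ((horizontal distance between collar1_mid and pin1 below 0.003 m and z of collar1_mid in the frame of pin1 between 0.01 and 0.0165 m) or (horizontal distance between collar1_mid and pin2 below 0.003 m and z of collar1_mid in the frame of pin2 between 0.01 and 0.0165 m) or (horizontal distance between collar1_mid and pin3 below 0.003 m and z of collar1_mid in the frame of pin3 between 0.01 and 0.0165 m) or (horizontal distance between collar1_mid and pin4 below 0.003 m and z of collar1_mid in the frame of pin4 between 0.01 and 0.0165 m)) and ((horizontal distance between collar2_mid and pin1 below 0.003 m and z of collar2_mid in the frame of pin1 between 0.01 and 0.0165 m) or (horizontal distance between collar2_mid and pin2 below 0.003 m and z of collar2_mid in the frame of pin2 between 0.01 and 0.0165 m) or (horizontal distance between collar2_mid and pin3 below 0.003 m and z of collar2_mid in the frame of pin3 between 0.01 and 0.0165 m) or (horizontal distance between collar2_mid and pin4 below 0.003 m and z of collar2_mid in the frame of pin4 between 0.01 and 0.0165 m)) and ((horizontal distance between collar3_mid and pin1 below 0.003 m and z of collar3_mid in the frame of pin1 between 0.01 and 0.0165 m) or (horizontal distance between collar3_mid and pin2 below 0.003 m and z of collar3_mid in the frame of pin2 between 0.01 and 0.0165 m) or (horizontal distance between collar3_mid and pin3 below 0.003 m and z of collar3_mid in the frame of pin3 between 0.01 and 0.0165 m) or (horizontal distance between collar3_mid and pin4 below 0.003 m and z of collar3_mid in the frame of pin4 between 0.01 and 0.0165 m)) and ((horizontal distance between collar4_mid and pin1 below 0.003 m and z of collar4_mid in the frame of pin1 between 0.01 and 0.0165 m) or (horizontal distance between collar4_mid and pin2 below 0.003 m and z of collar4_mid in the frame of pin2 between 0.01 and 0.0165 m) or (horizontal distance between collar4_mid and pin3 below 0.003 m and z of collar4_mid in the frame of pin3 between 0.01 and 0.0165 m) or (horizontal distance between collar4_mid and pin4 below 0.003 m and z of collar4_mid in the frame of pin4 between 0.01 and 0.0165 m))), for 0.2 s.
2. the turnbuckle has drawn both slides fully home (value of joint each of slide_left, slide_right above 0.0111 m), for 0.2 s.
At the end, for the whole second after the job is handed in: The bar lies in the tray (centre of its beam within the tray's walls and less than 30 mm above its floor), every collar present is centred on a pin within 3 mm and down on the slide within 2.5 mm, both slides are within 1 mm of their stops, and all is at rest (all of step 1 and all of step 2 and linear speed of each of collar1, collar2, collar3, collar4, bar below 0.02 m/s); the robot touches nothing.
Of collar1, collar2, collar3, collar4 only 2 to 4 are there at a start; the rules pass over those that are not, and their reading is None.
At some moment in a run one of collar1, collar2, collar3, collar4 may be knocked a few centimetres aside while the robot is not near it.
Once in a run the grip may slacken for a moment while it holds something.
It also fails if it takes over 210 s, if anything falls off the work surface, if the arm or the gripper's body presses on something with over 40 N, if the wrist force passes 120 N, or if a joint passes its speed limit or range.

### The arm

A 6-joint arm with a two-finger parallel gripper is mounted at the origin on the work surface. World frame = base frame: x ahead of the robot, y to its left, z up, the work surface at z = 0. Lengths are in m, angles in rad, forces in N, time in s.
With the tool pointing down it reaches from about 0.25 to 0.775 m from the base axis. Payload 8.9 kg.
Tool frame: the origin (TCP) lies midway between the tips of the shut fingers; the grasp point (between the pads) lies robot.grip_depth behind it (robot.grip_depth is the distance from the TCP to the grasp point, in m); z points along the fingers, x is the direction in which the jaws open and shut, and the axes are right-handed (so a half turn about z gives the same grasp; the last joint's range is limited). The gripper opens to 85 mm and grips with 20 to 120 N. Pads are 22 mm wide; open, the fingers measure 114 mm over their backs; the gripper's body (76 mm by 85 mm) begins 54 mm behind the grasp point. The pads swing forward as they close: fully open they stand 13 mm farther back than shut.
Start: joints at [-1.255, 0.291, -0.153, 1.127, 0, 1.431], TCP at [0.231, -0.472, 0.231] pointing down, gripper open.
Joint ranges: [-2.52, 2.52], [-0.91, 1.74], [-1.3, 1.37], [-1.96, 2.02], [-1.52, 1.47], [-3.14, 3.14]. Speed limits (rad/s): [2.22, 2.22, 2.79, 3.14, 3.14, 3.14].

### API

Orientations are given as a rotation vector (axis times angle).
In Python, from rig import robot gives the robot as it stands.
- The arm moves only by the shell command python3 -m crank 'ROWS'. ROWS is a JSON object of lists of equal length, an entry for each row: "dp": the shift along the tool's x, y, z in cm, a list of three; "delta_rot": the turn, a rotation vector about the tool's x, y, z in degrees, a list of three; "jaw": the closure, from 0 (fully open) to 1 (shut). A call has 1 to 20 rows; each row shifts and turns the pose as measured when the row begins, along the tool's axes as they then stand; what a row does not reach is not made up. A row lasts 1/8 s, in which the tool goes at most 62.5 mm and 10.7 degrees, less where a joint would pass 70% of its speed; a pose out of reach is approached as far as the arm can. A call is refused whole if a number of a shift passes 6.25 or a number of a turn 10.7, either way. A call with a gripper value outside its range is refused whole. The fingers move at their own pace and stop on an object; the grip force is fixed at half the most. Time passes only in rows, so rows that do not move let the fingers close. It gives the time, the measured TCP pose, the force and the opening at its end, in the units of the state.
- robot.get_obs(): the state, without advancing time (a new reading comes with each control period).
- robot.grab_frame(name): name is "scene" or "top" or "wrist"; returns the picture (384x512x3 uint8, red, green, blue); there is no depth.
- robot.camera_model(name): a dict with "intrinsics" (3x3 intrinsics, pixels), "k1" (the pictures are not rectified: a ray, as slopes to the right and down, at radius r is drawn at 1 + k1 r^2 times it, then the intrinsics apply), "position" and "rotation" of the camera in the world; the wrist camera has in their place "tool_from_camera" (4x4, takes a point from camera to tool coordinates, whose origin is the TCP and whose axes are the tool frame's). Camera axes: x right, y down, z forward; pixel columns grow to the right and rows downward; lengths in m; the calibration is good to about 2 mm. A picture is of the moment at which its call begins: read the wrist's pose just before it. camera_model takes no time and is no camera call.
- robot.job_done(): hands the job in, once; it reports no verdict.
Trained networks look in the newest picture that a camera, given by its name, has taken for a name from the list of things; names that differ only in an ending like _2 or _b are one class to them, and where a whole thing is asked for, a point or a joint stands for the part that bears it (a point fixed in the world has none). Each returns a list of dicts, best first, with "score" (0 to 1); they miss things now and then, are a little off and sometimes report something else, mostly with a low value. They report only what shows in the picture. A call takes as long as a camera call. They do not tell look-alikes from the thing itself.
- robot.search_frame(camera, thing): "extent" ([centre column, centre row, width, height] in pixels, round what is visible of it).
The state is a dict: "time": time; "joints": joint angles; "joint_vel": joint speeds; "tau": joint torques, N m; "ee_pos": TCP position; "eef_rot": TCP orientation; "contact_force": force on the tool from outside, world axes, zero at the start; "wrist_torque": the same for the moment, N m; "finger_gap": finger opening in m.
Only numpy, scipy, OpenCV 4.12 (cv2) and the standard library are available. Lean on these libraries where they do the work, as an engineer would, in place of code of your own. Each camera call takes 0.05 s, during which the arm holds its last target.

## Working session

There is one attempt and no reset: what is moved stays moved. The work goes in short steps, Python scripts to look and compute and a shell command to move; the robot and the scene stay as the last step left them, time stands still between calls to the robot, and variables do not carry over. Pictures are saved under pics/ and viewed, and the job is handed in when it is done.

```bash
ls; mkdir -p pics; python3 - <<'E'
from rig import robot
import cv2
o=robot.get_obs();print(o, robot.grip_depth)
for n in("scene","top","wrist"):
    m=robot.camera_model(n);print(n,m)
    cv2.imwrite(f"pics/a_{n}.png",cv2.cvtColor(robot.grab_frame(n),cv2.COLOR_RGB2BGR))
E
```

```text
pics
{'time': 0.0, 'joints': array([-1.25528985e+00,  2.91300347e-01, -1.54093679e-01,  1.12672017e+00,
        1.03351274e-05,  1.43149980e+00]), 'joint_vel': array([ 0.00153345, -0.00032603, -0.00237999, -0.00030905,  0.00189972,
        0.00100072]), 'tau': array([-3.09051728e-03, -5.37147260e+01,  3.31367397e+01,  1.58882502e-02,
       -5.75087888e-04, -2.37290550e-05]), 'ee_pos': array([ 0.23049793, -0.47121495,  0.23073407]), 'eef_rot': array([-2.66434324e+00,  1.66298249e+00,  1.57605395e-03]), 'contact_force': array([-0.27741646, -0.66662044,  0.06323216]), 'wrist_torque': array([ 0.0247661 , -0.01129368,  0.02403925]), 'finger_gap': 0.08537107882759525} 0.0187
scene {'intrinsics': array([[347.51252989,   0.        , 252.13718206],
       [  0.        , 347.51252989, 193.57542435],
       [  0.        ,   0.        ,   1.        ]]), 'k1': 0.002569519565214111, 'position': array([0.94080998, 0.68345455, 0.77764397]), 'rotation': array([-0.86197795, -2.51686894,  1.12419719])}
top {'intrinsics': array([[469.66409009,   0.        , 260.35600732],
       [  0.        , 469.66409009, 195.56130505],
       [  0.        ,   0.        ,   1.        ]]), 'k1': -0.1125728669798551, 'position': array([0.35525276, 0.03198803, 1.48585615]), 'rotation': array([-2.18423888,  2.17562296, -0.05062625])}
wrist {'intrinsics': array([[290.58159162,   0.        , 249.92262569],
       [  0.        , 290.58159162, 193.42668864],
       [  0.        ,   0.        ,   1.        ]]), 'k1': -0.07654183318227897, 'tool_from_camera': array([[ 9.99999263e-01,  2.07635955e-04,  1.19609813e-03,
        -8.31181460e-04],
       [-5.39618492e-04,  9.58604548e-01,  2.84740285e-01,
        -7.27186418e-02],
       [-1.08746279e-03, -2.84740721e-01,  9.58603953e-01,
        -1.43375786e-01],
       [ 0.00000000e+00,  0.00000000e+00,  0.00000000e+00,
         1.00000000e+00]])}
```

View pics/a_top.png

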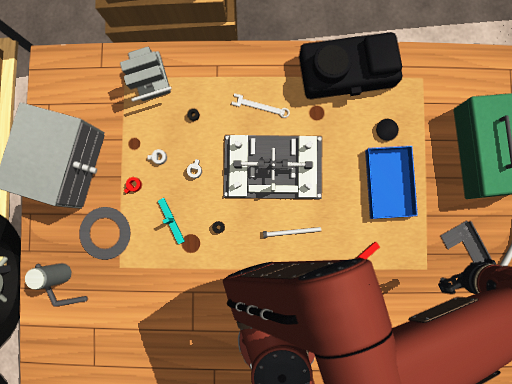

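View pics/a_scene.png

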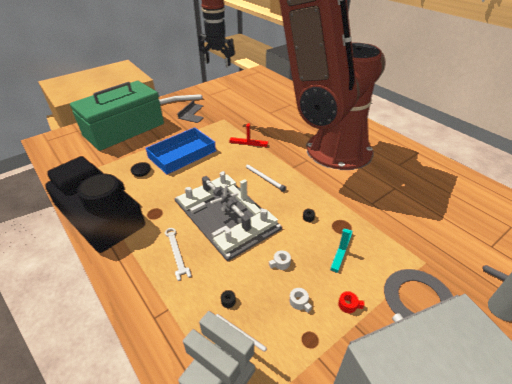

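View pics/a_wrist.png

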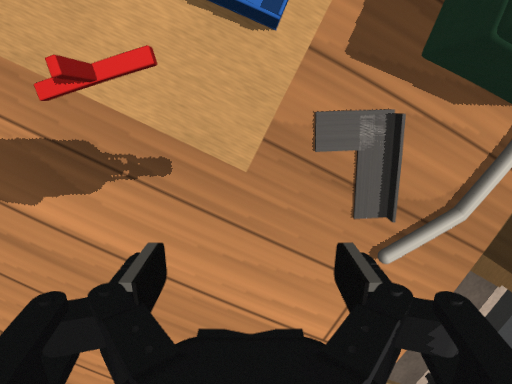

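```bash
cat > h.py <<'E'
import numpy as np, cv2, sys
from scipy.spatial.transform import Rotation as R
from rig import robot
def cam(n,obs=None):
    m=robot.camera_model(n)
    K=m["intrinsics"];k=m["k1"]
    if n=="wrist":
        o=obs or robot.get_obs()
        T=np.eye(4);T[:3,:3]=R.from_rotvec(o["eef_rot"]).as_matrix();T[:3,3]=o["ee_pos"]
        C=T@np.array(m["tool_from_camera"])
        return K,k,C[:3,:3],C[:3,3]
    return K,k,R.from_rotvec(m["rotation"]).as_matrix(),np.array(m["position"])
def proj(c,P):
    K,k,Rm,p=c
    q=(np.atleast_2d(P)-p)@Rm
    xy=q[:,:2]/q[:,2:]
    r2=(xy**2).sum(1,keepdims=True)
    xy=xy*(1+k*r2)
    return xy*[K[0,0],K[1,1]]+[K[0,2],K[1,2]]
def unproj(c,uv,z):
    K,k,Rm,p=c
    d=(np.atleast_2d(uv).astype(float)-[K[0,2],K[1,2]])/[K[0,0],K[1,1]]
    s=d.copy()
    for _ in range(20): s=d/(1+k*(s**2).sum(1,keepdims=True))
    ray=np.c_[s,np.ones(len(s))]@Rm.T
    t=(z-p[2])/ray[:,2:]
    return p+t*ray
def grab(n,f=None,crop=None,sc=1):
    o=robot.get_obs()
    im=robot.grab_frame(n); c=cam(n,o)
    if f: save(im,f,crop,sc)
    return im,c,o
def save(im,f,crop=None,sc=1):
    b=cv2.cvtColor(im,cv2.COLOR_RGB2BGR)
    if crop: b=b[crop[1]:crop[3],crop[0]:crop[2]]
    if sc!=1: b=cv2.resize(b,None,fx=sc,fy=sc,interpolation=cv2.INTER_CUBIC)
    cv2.imwrite("pics/"+f,b)
E
python3 - <<'E'
from h import *
im,c,o=grab("top","b_jig.png",(110,90,330,255),3.5)
for n in ["collar1","jig","tray_in","bar","pin1","bar_grip"]:
    r=robot.search_frame("top",n); print(n,[(np.round(x["extent"],1),round(x["score"],2)) for x in r][:8])
    for x in r[:6]: print("   ",unproj(c,x["extent"][:2],.03).round(3))
E
```

```text
collar1 [(array([196.6, 169.7,  15.8,  18.8]), 0.59), (array([132.9, 183.8,  15.1,  15.2]), 0.56)]
    [[0.53  0.259 0.03 ]]
    [[0.485 0.461 0.03 ]]
jig [(array([271.4, 166.7,  96.7,  70.6]), 0.56)]
    [[0.539 0.024 0.03 ]]
tray_in [(array([392.2, 184.4,  50.4,  69.8]), 0.73)]
    [[ 0.485 -0.353  0.03 ]]
bar [(array([274.2, 188.2,  47.9,  10.1]), 0.93), (array([170.4, 224.4,  24.5,  43.8]), 0.85), (array([271.5, 163.4,  30.3,  29.9]), 0.65), (array([368.9, 251.3,  19.5,  13.4]), 0.52)]
    [[0.472 0.015 0.03 ]]
    [[0.358 0.339 0.03 ]]
    [[0.55  0.024 0.03 ]]
    [[ 0.277 -0.278  0.03 ]]
pin1 [(array([304.1, 165.2,  27. ,  60.3]), 0.93), (array([243.9, 167.7,  29. ,  64.6]), 0.67)]
    [[ 0.544 -0.078  0.03 ]]
    [[0.536 0.11  0.03 ]]
bar_grip [(array([273.9, 187.9,  45.9,   5.1]), 0.88), (array([171.4, 221.1,  29. ,  43.1]), 0.6), (array([368. , 250.3,  25.3,  10.5]), 0.44), (array([196.2, 167.6,  11.9,  17.6]), 0.4)]
    [[0.473 0.016 0.03 ]]
    [[0.368 0.336 0.03 ]]
    [[ 0.281 -0.275  0.03 ]]
    [[0.536 0.26  0.03 ]]
```

View pics/b_jig.png

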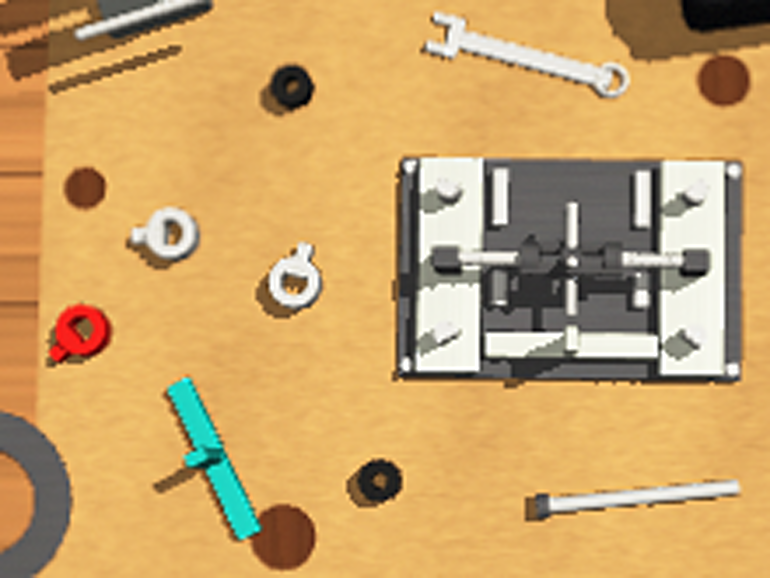

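```bash
cat >> h.py <<'E'
def plan(target,yaw=None,o=None):
    """yaw: direction (deg) of tool x in world with tool pointing down. prints shift in tool axes (cm) and turn about tool z (deg)"""
    o=o or robot.get_obs()
    Rm=R.from_rotvec(o["eef_rot"]).as_matrix()
    d=(np.array(target)-o["ee_pos"])@Rm*100
    y0=np.degrees(np.arctan2(Rm[1,0],Rm[0,0]))
    tilt=np.degrees(np.arccos(-Rm[2,2]))
    print("t",round(o["time"],2),"pos",o["ee_pos"].round(4),"yaw",round(y0,2),"tilt",round(tilt,2),"gap",round(o["finger_gap"],4),"F",o["contact_force"].round(1),"j6",round(o["joints"][5],2))
    if yaw is not None:
        dz=(y0-yaw+180)%360-180   # +tool z turn lowers world yaw
        # full correction incl. tilt
        a=np.radians(yaw);T=np.array([[np.cos(a),np.sin(a),0],[np.sin(a),-np.cos(a),0],[0,0,-1]]).T
        T=np.array([[np.cos(a),np.sin(a),0],[np.sin(a),-np.cos(a),0],[0,0,-1.]])
        rv=np.degrees(R.from_matrix(Rm.T@T).as_rotvec())
        print("turn deg (tool)",rv.round(2))
        aw=np.radians(yaw);
        d2=(np.array(target)-o["ee_pos"])@T*100
        print("shift after turn cm",d2.round(2))
    print("shift cm now",d.round(2))
E
python3 - <<'E'
from h import *
print(R.from_rotvec(robot.get_obs()["eef_rot"]).as_matrix().round(3))
plan([.45,.02,.30],90)
plan([.45,.02,.30],-90)
E
```

```text
[[ 0.439 -0.898  0.   ]
 [-0.898 -0.439  0.   ]
 [-0.    -0.    -1.   ]]
t 0.5 pos [ 0.2306 -0.4716  0.2313] yaw -63.94 tilt 0.0 gap 0.0851 F [-1.1 -0.1 -1.2] j6 1.43
turn deg (tool) [  -0.     -0.   -153.94]
shift after turn cm [49.16 21.94 -6.87]
shift cm now [-34.53 -41.3   -6.87]
t 0.5 pos [ 0.2306 -0.4716  0.2313] yaw -63.94 tilt 0.0 gap 0.0851 F [-1.1 -0.1 -1.2] j6 1.43
turn deg (tool) [-0.    0.   26.06]
shift after turn cm [-49.16 -21.94  -6.87]
shift cm now [-34.53 -41.3   -6.87]
```

```bash
python3 -m crank '{"dp":[[-4.3,-5.2,-0.85],[-4.3,-5.2,-0.85],[-4.3,-5.2,-0.85],[-4.3,-5.2,-0.85],[-4.3,-5.2,-0.85],[-4.3,-5.2,-0.85],[-4.3,-5.2,-0.85],[-4.3,-5.2,-0.85]],"delta_rot":[[0,0,0],[0,0,0],[0,0,0],[0,0,0],[0,0,0],[0,0,0],[0,0,0],[0,0,0]],"jaw":[0,0,0,0,0,0,0,0]}'
python3 -m crank '{"dp":[[0,0,0],[0,0,0],[0,0,0],[0,0,0],[0,0,0],[0,0,0],[0,0,0],[0,0,0],[0,0,0],[0,0,0],[0,0,0],[0,0,0],[0,0,0],[0,0,0],[0,0,0]],"delta_rot":[[0,0,-10.3],[0,0,-10.3],[0,0,-10.3],[0,0,-10.3],[0,0,-10.3],[0,0,-10.3],[0,0,-10.3],[0,0,-10.3],[0,0,-10.3],[0,0,-10.3],[0,0,-10.3],[0,0,-10.3],[0,0,-10.3],[0,0,-10.3],[0,0,-10.3]],"jaw":[0,0,0,0,0,0,0,0,0,0,0,0,0,0,0]}'
python3 - <<'E'
from h import *
plan([.45,.02,.30],90)
grab("wrist","c1.png",None,1.5)
E
```

```text
time: 1.5
ee_pos: [0.4373, -0.0185, 0.2947]
eef_rot: [-2.658, 1.674, -0.008]
contact_force: [1.0, -1.2, 0.4]
finger_gap: 0.0856
time: 3.38
ee_pos: [0.4387, -0.0127, 0.2961]
eef_rot: [2.105, 2.321, 0.006]
contact_force: [-0.4, 0.1, -0.1]
finger_gap: 0.0852
t 3.38 pos [ 0.4387 -0.0127  0.2961] yaw 95.58 tilt 0.49 gap 0.0852 F [-0.4  0.1 -0.1] j6 -0.29
turn deg (tool) [0.47 0.15 5.58]
shift after turn cm [ 3.27  1.13 -0.39]
shift cm now [ 3.14  1.44 -0.38]
```

View pics/c1.png

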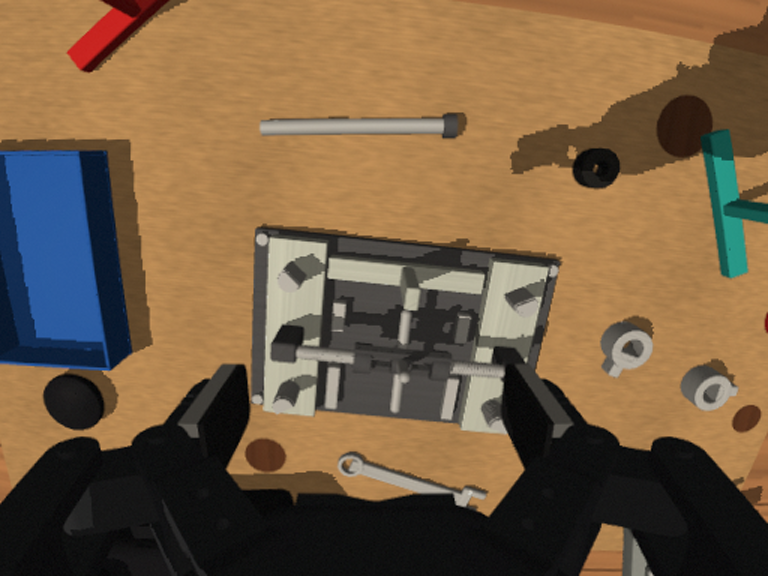

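```bash
python3 - <<'E'
from h import *
im=cv2.cvtColor(cv2.imread("pics/c1.png"),cv2.COLOR_BGR2RGB)
im,c,o=grab("wrist","c2.png",(160,140,380,300),3.6)
E
```

```text
(no output)
```

View pics/c2.png

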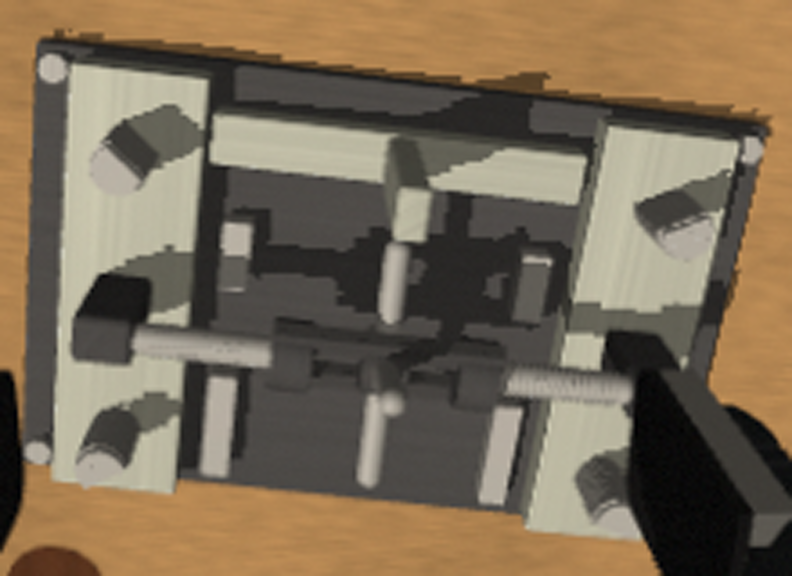

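```bash
cat >> h.py <<'E'
def uc(c,pts,z,crop0=(0,0),sc=1):
    return unproj(c,np.array(pts,float)/sc+np.array(crop0),z)
E
python3 - <<'E'
from h import *
c=cam("wrist");k=dict(crop0=(160,140),sc=3.6)
P=uc(c,[(40,40),(768,135),(22,466)],.012,**k);print(P.round(4))
v=P[1]-P[0];yaw=np.arctan2(-v[0],v[1]);print("yaw",np.degrees(yaw),np.linalg.norm(v),np.linalg.norm(P[2]-P[0]))
# slide far corners, z=.03
Q=uc(c,[(72,62),(211,77),(606,120),(742,138),(174,493),(52,480)],.03,**k);print(Q.round(4))
t=uc(c,[(412,213)],.100,**k);print("tab",t)
s=uc(c,[(393,402)],.12,**k);print("top spoke tip",s)
for z,p in((.066,(116,170)),(.066,(688,236)),(.066,(100,470)),(.066,(618,520))): print(uc(c,[p],z,**k).round(4))
E
```

```text
[[ 0.442  -0.1301  0.012 ]
 [ 0.4529  0.1783  0.012 ]
 [ 0.6444 -0.1365  0.012 ]]
yaw -2.0260079065354994 0.3085748593294156 0.20247612171685692
[[ 0.4464 -0.1124  0.03  ]
 [ 0.4473 -0.057   0.03  ]
 [ 0.4496  0.1023  0.03  ]
 [ 0.4515  0.1594  0.03  ]
 [ 0.6393 -0.0622  0.03  ]
 [ 0.6384 -0.1178  0.03  ]]
tab [[0.47359227 0.0209068  0.1       ]]
top spoke tip [[0.53530649 0.02029647 0.12      ]]
[[ 0.4783 -0.0867  0.066 ]]
[[0.4838 0.131  0.066 ]]
[[ 0.6073 -0.0892  0.066 ]]
[[0.6111 0.1275 0.066 ]]
```

```bash
python3 - <<'E'
from h import *
c=cam("wrist");k=dict(crop0=(160,140),sc=3.6)
Q=uc(c,[(212,110),(211,162),(588,154),(580,205)],.028,**k);print(Q.round(4))
v=(Q[2]-Q[0]+Q[3]-Q[1]);print(np.degrees(np.arctan2(v[1],v[0])))
plan([.4736,.021,.17],88.3)
E
```

```text
[[ 0.4611 -0.0559  0.028 ]
 [ 0.4828 -0.055   0.028 ]
 [ 0.4648  0.0979  0.028 ]
 [ 0.4867  0.0983  0.028 ]]
88.58841195810673
t 3.48 pos [ 0.4387 -0.0127  0.2961] yaw 95.37 tilt 0.49 gap 0.0851 F [0.2 0.3 0.4] j6 -0.29
turn deg (tool) [0.47 0.14 7.07]
shift after turn cm [ 3.47  3.39 12.61]
shift cm now [ 3.06  3.69 12.63]
```

```bash
python3 -m crank '{"dp":[[0,0,0],[1.2,1.15,4.2],[1.2,1.15,4.2],[1.1,1.1,4.2],[0,0,0]],"delta_rot":[[0.5,0.1,7],[0,0,0],[0,0,0],[0,0,0],[0,0,0]],"jaw":[0.3,0.3,0.3,0.3,0.3]}'
python3 - <<'E'
from h import *
plan([.4736,.021,.067],88.3)
grab("wrist","c3.png",None,1.5)
E
```

```text
time: 4.1
ee_pos: [0.4762, 0.0211, 0.1682]
eef_rot: [2.283, 2.154, 0.001]
contact_force: [-0.6, -0.2, -0.2]
finger_gap: 0.0596
t 4.1 pos [0.4762 0.0211 0.1682] yaw 86.66 tilt 0.19 gap 0.0596 F [-0.6 -0.2 -0.2] j6 -0.05
turn deg (tool) [ 0.17  0.09 -1.64]
shift after turn cm [-0.02 -0.26 10.12]
shift cm now [-1.000e-02 -2.900e-01  1.012e+01]
```

View pics/c3.png

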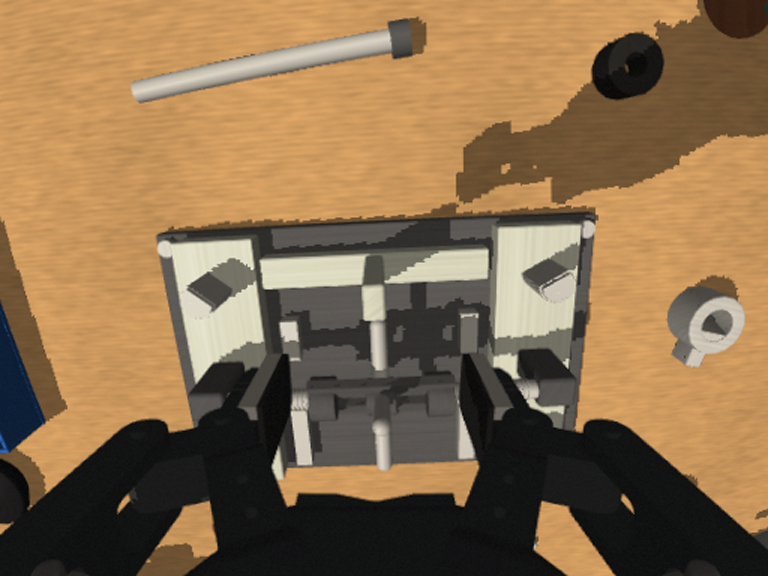

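```bash
python3 -m crank '{"dp":[[0,-0.27,0.1],[0,0,3.3],[0,0,3.3],[0,0,3.4],[0,0,0.1]],"delta_rot":[[0.1,0.1,-1.6],[0,0,0],[0,0,0],[0,0,0],[0,0,0]],"jaw":[0.3,0.3,0.3,0.3,0.3]}'
python3 - <<'E'
from h import *
plan([.4736,.021,.067],88.3)
grab("wrist","c4.png",None,1.5)
E
```

```text
time: 4.78
ee_pos: [0.48, 0.0183, 0.0745]
eef_rot: [2.247, 2.176, 0.017]
contact_force: [0.4, 0.2, 1.0]
finger_gap: 0.0594
t 4.78 pos [0.48   0.0183 0.0745] yaw 88.18 tilt 1.01 gap 0.0594 F [0.4 0.2 1. ] j6 -0.08
turn deg (tool) [ 1.01  0.09 -0.12]
shift after turn cm [ 0.25 -0.65  0.75]
shift cm now [ 0.25 -0.67  0.74]
```

View pics/c4.png

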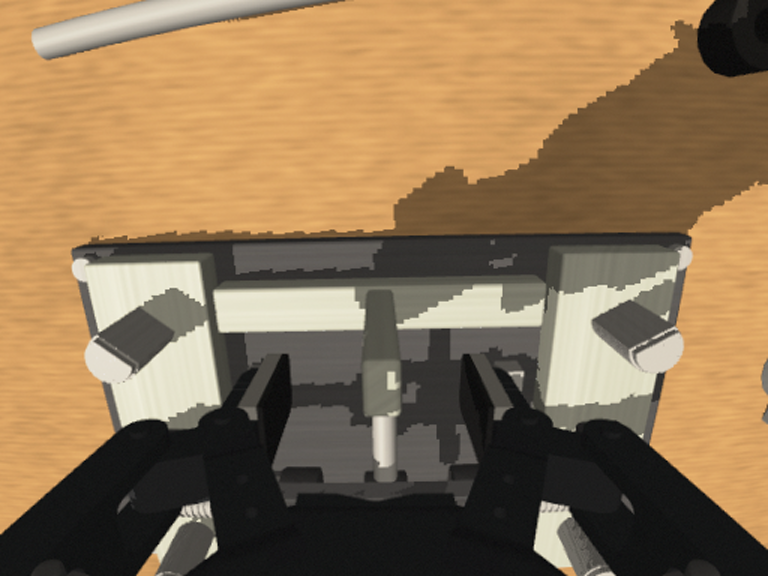

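```bash
python3 -m crank '{"dp":[[0.2,-0.65,0.7],[0,0,0]],"delta_rot":[[1,0.1,-0.1],[0,0,0]],"jaw":[0.3,0.3]}'
python3 - <<'E'
from h import *
plan([.4736,.021,.067],88.3)
E
```

```text
time: 5.08
ee_pos: [0.4765, 0.0201, 0.0713]
eef_rot: [2.252, 2.185, 0.006]
contact_force: [0.9, 0.0, 1.2]
finger_gap: 0.0598
t 5.08 pos [0.4765 0.0201 0.0713] yaw 88.27 tilt 0.33 gap 0.0598 F [0.9 0.  1.2] j6 -0.08
turn deg (tool) [ 0.33  0.01 -0.03]
shift after turn cm [ 0.08 -0.29  0.43]
shift cm now [ 0.08 -0.29  0.42]
```

```bash
python3 -m crank '{"dp":[[0.1,-0.4,0.6],[0,-0.1,0.2],[0,0,0],[0,0,0],[0,0,0],[0,0,0],[0,0,0],[0,0,0]],"delta_rot":[[0.3,0,0],[0.2,0,0],[0,0,0],[0,0,0],[0,0,0],[0,0,0],[0,0,0],[0,0,0]],"jaw":[0.3,0.3,1,1,1,1,1,1]}'
python3 - <<'E'
from h import *
plan([.4736,.021,.067],88.3)
grab("wrist","c5.png",None,1.5)
E
```

```text
time: 6.08
ee_pos: [0.4724, 0.0212, 0.0641]
eef_rot: [-2.254, -2.188, 0.002]
contact_force: [0.5, 0.1, -0.3]
finger_gap: 0.0114
t 6.08 pos [0.4724 0.0212 0.0641] yaw 88.28 tilt 0.07 gap 0.0114 F [ 0.5  0.1 -0.3] j6 -0.08
turn deg (tool) [-0.07  0.02 -0.02]
shift after turn cm [-0.02  0.12 -0.29]
shift cm now [-0.02  0.12 -0.29]
```

View pics/c5.png

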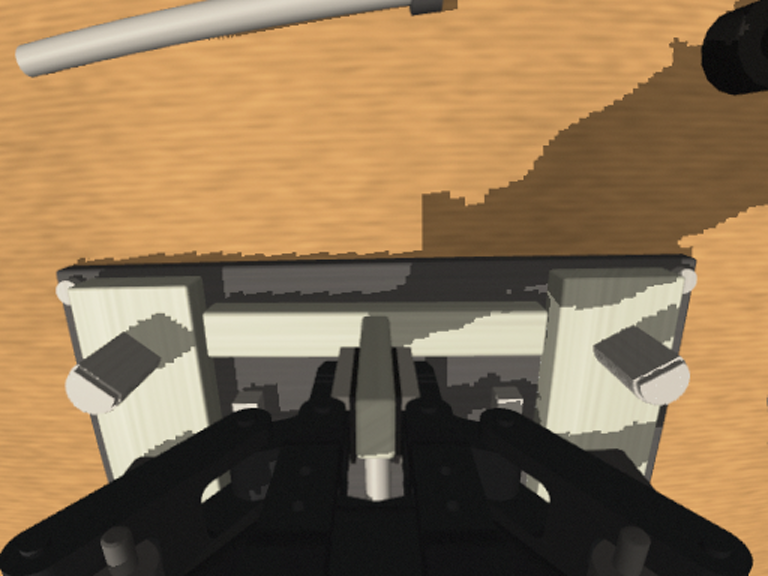

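```bash
python3 -m crank '{"dp":[[0,0,-1],[0,0,-1],[0,0,-2],[0,0,-4],[0,0,-4],[0,0,-4]],"delta_rot":[[0,0,0],[0,0,0],[0,0,0],[0,0,0],[0,0,0],[0,0,0]],"jaw":[1,1,1,1,1,1]}'
python3 - <<'E'
from h import *
im,c,o=grab("wrist","c6.png",None,1.5)
plan([.485,-.353,.25],0)
im,c,o=grab("top","c6t.png",(340,130,440,240),6)
E
```

```text
time: 6.88
ee_pos: [0.4699, 0.0216, 0.2292]
eef_rot: [-2.251, -2.185, 0.007]
contact_force: [1.5, 0.4, -2.0]
finger_gap: 0.0112
t 6.92 pos [0.4723 0.0214 0.2343] yaw 88.29 tilt 0.03 gap 0.0114 F [3.  0.2 3.3] j6 -0.08
turn deg (tool) [3.000e-02 1.000e-02 8.829e+01]
shift after turn cm [ 1.27 37.44 -1.57]
shift cm now [-37.39   2.39  -1.55]
```

View pics/c6.png

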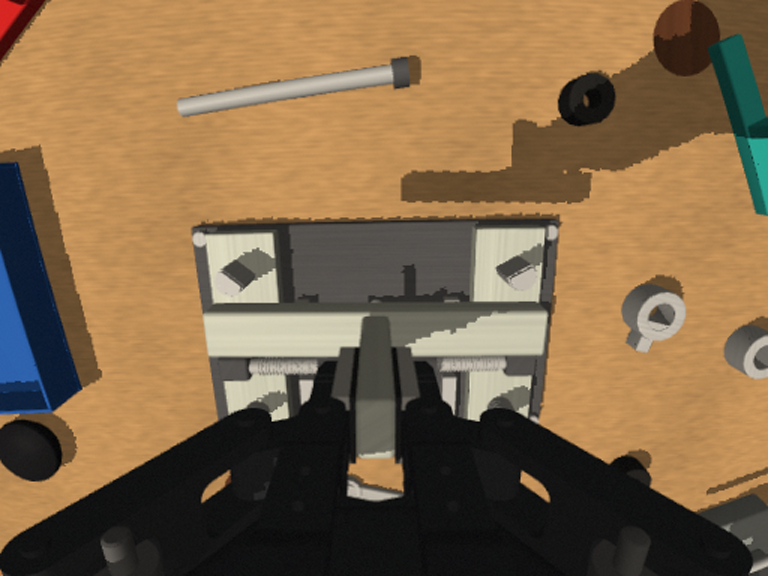

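View pics/c6t.png

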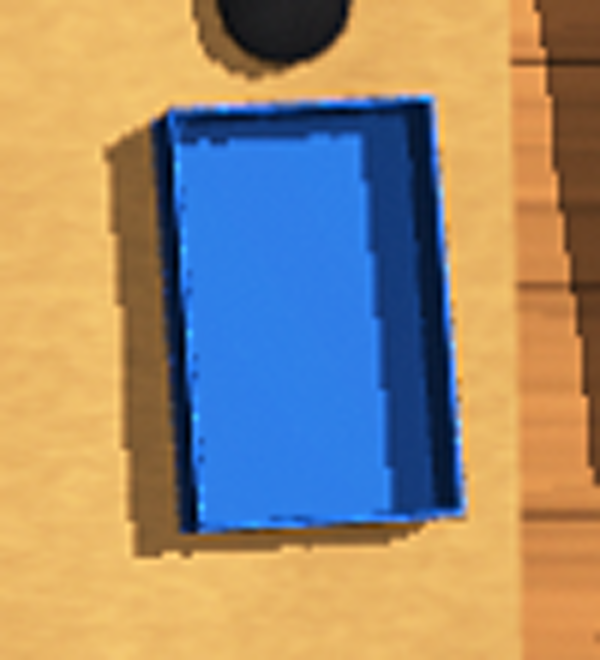

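```bash
python3 - <<'E'
from h import *
c=cam("top")
P=uc(c,[(160,112),(432,98),(462,514),(190,530)],.045,(340,130),6);print(P.round(4),P.mean(0))
v=P[0]-P[3]+P[1]-P[2];print(np.degrees(np.arctan2(v[1],v[0])),np.linalg.norm(v)/2, np.linalg.norm(P[0]-P[1]))
E
```

```text
[[ 0.5951 -0.2712  0.045 ]
 [ 0.6036 -0.4143  0.045 ]
 [ 0.3876 -0.4259  0.045 ]
 [ 0.3792 -0.2842  0.045 ]] [ 0.49139881 -0.34891622  0.045     ]
3.2724338023466872 0.21634614020830545 0.14330055326327473
```

```bash
python3 -m crank '{"dp":[[-3,0.2,0],[-5.5,0.3,0],[-5.5,0.3,0],[-5.5,0.3,0],[-5.5,0.3,0],[-5.5,0.3,0],[-4.5,0.3,0],[-2,0,0],[0,0,0],[0,0,0],[0,0,0],[0,0,0],[0,0,0],[0,0,0],[0,0,0],[0,0,0]],"delta_rot":[[0,0,0],[0,0,0],[0,0,0],[0,0,0],[0,0,0],[0,0,0],[0,0,5],[0,0,10],[0,0,10.5],[0,0,10.5],[0,0,10.5],[0,0,10.5],[0,0,10.5],[0,0,10.5],[0,0,6],[0,0,0]],"jaw":[1,1,1,1,1,1,1,1,1,1,1,1,1,1,1,1]}'
python3 - <<'E'
from h import *
plan([.491,-.349,.10],3.3)
im,c,o=grab("wrist","c7.png",None,1.5)
E
```

```text
time: 8.98
ee_pos: [0.4751, -0.3579, 0.2262]
eef_rot: [-3.133, -0.069, 0.009]
contact_force: [-0.3, -0.1, -2.0]
finger_gap: 0.0112
t 8.97 pos [ 0.4751 -0.3579  0.2262] yaw 2.52 tilt 0.57 gap 0.0112 F [-0.3 -0.1 -2. ] j6 0.76
turn deg (tool) [-0.47  0.33 -0.78]
shift after turn cm [ 1.64 -0.8  12.62]
shift cm now [ 1.7  -0.72 12.61]
```

View pics/c7.png

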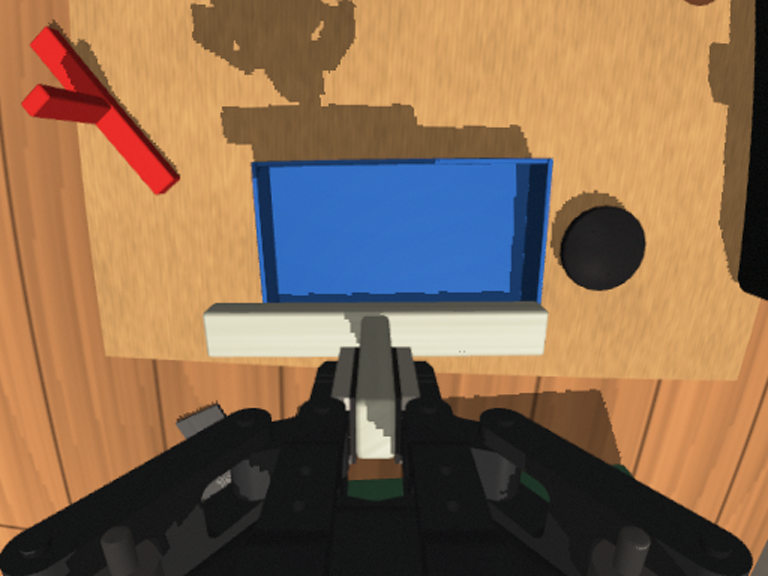

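```bash
python3 - <<'E'
from h import *
c=cam("wrist");P=uc(c,[(252,163),(552,158)],.045,sc=1.5);print(P)
v=P[1]-P[0];u=v/np.linalg.norm(v);n=np.array([u[1],-u[0],0]);print(P.mean(0)+n*.072,np.degrees(np.arctan2(v[1],v[0])))
E
python3 -m crank '{"dp":[[0.6,-0.3,2.2],[0.6,-0.3,3.5],[0.5,-0.2,3.5],[0,0,3.3],[0,0,1.5],[0,0,1]],"delta_rot":[[-0.4,0.3,-0.8],[0,0,0],[0,0,0],[0,0,0],[0,0,0],[0,0,0]],"jaw":[1,1,1,1,1,1]}'
python3 - <<'E'
from h import *
plan([.491,-.349,.057],3.3)
E
```

```text
[[ 0.38182828 -0.2881888   0.045     ]
 [ 0.59924392 -0.27403241  0.045     ]]
[ 0.49521427 -0.35295846  0.045     ] 3.7253906963836427
time: 9.78
ee_pos: [0.4927, -0.3491, 0.0732]
eef_rot: [3.138, 0.117, 0.003]
contact_force: [-0.0, 0.3, -2.4]
finger_gap: 0.0109
t 9.78 pos [ 0.4927 -0.3491  0.0732] yaw 4.25 tilt 0.12 gap 0.0109 F [-0.   0.3 -2.4] j6 0.76
turn deg (tool) [ 0.07 -0.1   0.95]
shift after turn cm [-0.17 -0.02  1.62]
shift cm now [-0.17 -0.03  1.62]
```

```bash
python3 -m crank '{"dp":[[0,0,1],[0,0,0.4],[0,0,0.4],[0,0,0]],"delta_rot":[[0,0,0],[0,0,0],[0,0,0],[0,0,0]],"jaw":[1,1,1,1]}'
python3 - <<'E'
from h import *
plan([.491,-.349,.056],3.3)
E
```

```text
time: 10.28
ee_pos: [0.4941, -0.3506, 0.0566]
eef_rot: [3.135, 0.118, 0.007]
contact_force: [-0.1, -0.2, -2.7]
finger_gap: 0.0112
t 10.28 pos [ 0.4941 -0.3506  0.0566] yaw 4.3 tilt 0.36 gap 0.0112 F [-0.1 -0.2 -2.7] j6 0.76
turn deg (tool) [ 0.24 -0.26  1.  ]
shift after turn cm [-0.3  -0.18  0.06]
shift cm now [-0.3  -0.19  0.05]
```

```bash
python3 -m crank '{"dp":[[0,0,0.1],[0,0,0],[0,0,0],[0,0,0],[0,0,-1],[0,0,-3],[0,0,-5],[0,0,-6],[0,0,-6]],"delta_rot":[[0,0,0],[0,0,0],[0,0,0],[0,0,0],[0,0,0],[0,0,0],[0,0,0],[0,0,0],[0,0,0]],"jaw":[1,0.5,0.5,0.5,0.5,0.5,0.5,0.3,0]}'
python3 - <<'E'
from h import *
plan([.491,-.349,.056],3.3)
im,c,o=grab("wrist","c8.png",None,1.5)
E
```

```text
time: 11.4
ee_pos: [0.4914, -0.3483, 0.2705]
eef_rot: [3.139, 0.118, 0.001]
contact_force: [1.2, -0.2, -0.4]
finger_gap: 0.0757
t 11.4 pos [ 0.4914 -0.3483  0.2705] yaw 4.3 tilt 0.05 gap 0.0757 F [ 1.2 -0.2 -0.4] j6 0.76
turn deg (tool) [ 0.01 -0.05  1.  ]
shift after turn cm [-0.04  0.06 21.45]
shift cm now [-0.06  0.06 21.45]
```

View pics/c8.png

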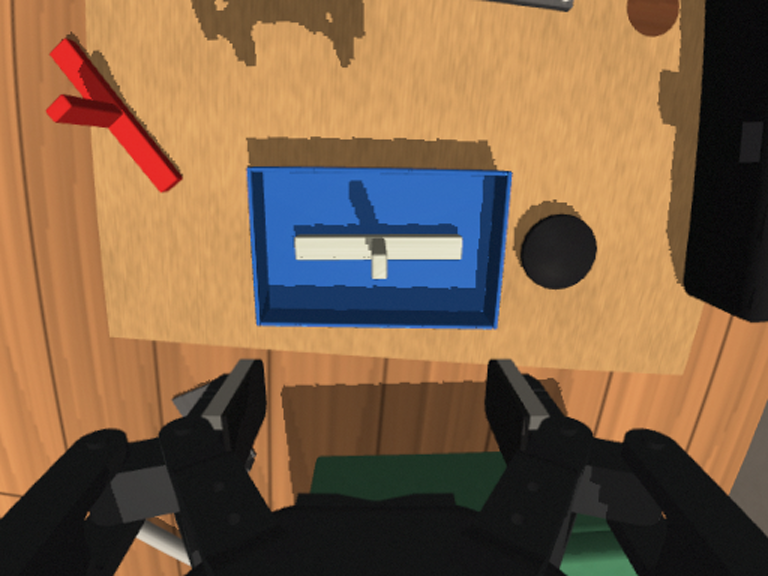

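```bash
python3 -m crank '{"dp":[[0,-4,0],[0.3,-6,0],[0.3,-6,0],[0.3,-6,0],[0.3,-6,0],[0.3,-6,0],[0.3,-6,0],[0.3,-5.5,0],[0,-3,0],[0,0,0],[0,0,0],[0,0,0],[0,0,0],[0,0,0],[0,0,0],[0,0,0],[0,0,0],[0,0,0]],"delta_rot":[[0,0,0],[0,0,0],[0,0,0],[0,0,0],[0,0,0],[0,0,0],[0,0,0],[0,0,0],[0,0,0],[0,0,-10.5],[0,0,-10.5],[0,0,-10.5],[0,0,-10.5],[0,0,-10.5],[0,0,-10.5],[0,0,-10.5],[0,0,-10.5],[0,0,-2]],"jaw":[0,0,0,0,0,0,0,0,0,0,0,0,0,0,0,0,0,0]}'
python3 - <<'E'
from h import *
plan([.50,.12,.25],88.3)
im,c,o=grab("wrist","d1.png",None,1.5)
save(im,"d1b.png",(180,90,400,260),3.6)
grab("scene","d1s.png",None,1.5)
E
```

```text
time: 13.7
ee_pos: [0.4783, 0.1496, 0.2884]
eef_rot: [2.157, 2.243, 0.02]
contact_force: [-0.8, 0.2, -0.1]
finger_gap: 0.0853
t 13.7 pos [0.4783 0.1496 0.2884] yaw 92.25 tilt 1.85 gap 0.0853 F [-0.8  0.2 -0.1] j6 0.13
turn deg (tool) [1.72 0.67 3.96]
shift after turn cm [-2.89  2.25  3.84]
shift cm now [-2.99  1.93  3.94]
```

View pics/d1.png

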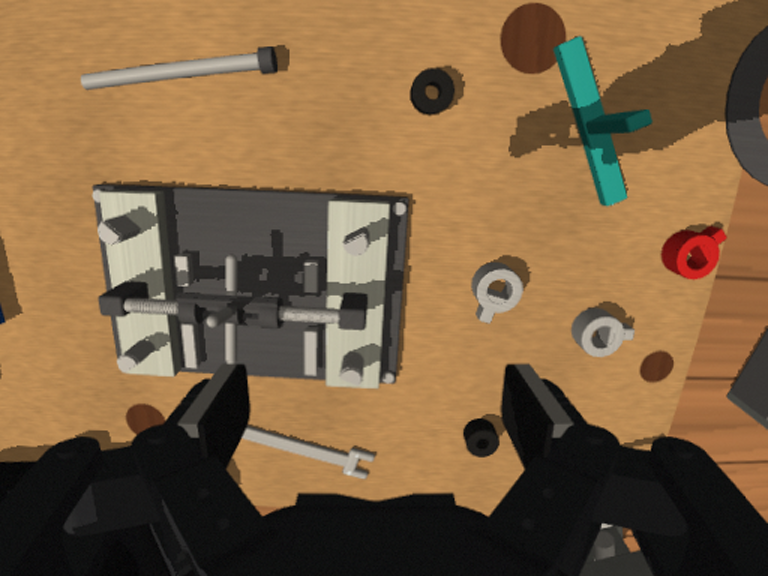

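View pics/d1s.png

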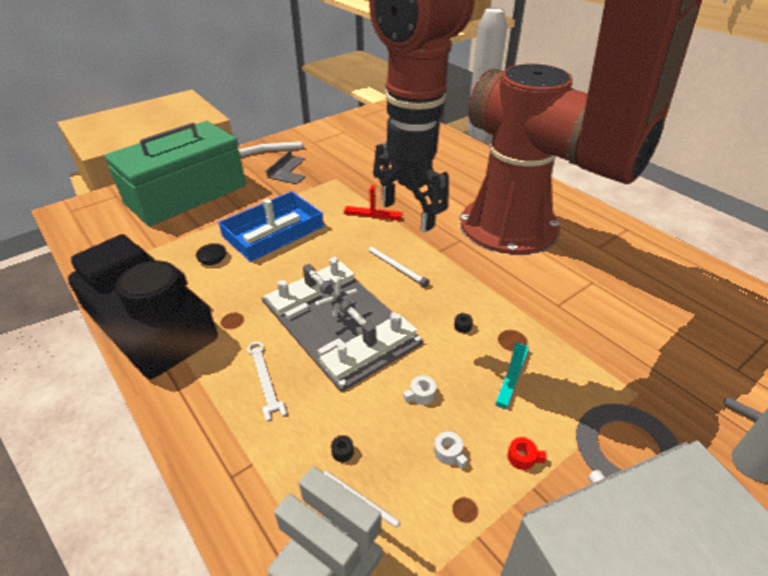

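```bash
python3 -m crank '{"dp":[[-0.5,-0.2,4],[-0.5,-0.2,4],[-0.5,0,3.5],[0,0,0]],"delta_rot":[[1.7,0.6,4],[0,0,0],[0,0,0],[0,0,0]],"jaw":[0,0,0,0]}'
python3 - <<'E'
from h import *
plan([.47,.13,.17],88.3)
im,c,o=grab("wrist","d2.png",None,1.5)
np.save("d2.npy",im)
E
```

```text
time: 14.3
ee_pos: [0.4764, 0.134, 0.1729]
eef_rot: [2.264, 2.174, 0.004]
contact_force: [-0.9, -0.4, 0.2]
finger_gap: 0.0855
t 14.3 pos [0.4764 0.134  0.1729] yaw 87.67 tilt 0.22 gap 0.0855 F [-0.9 -0.4  0.2] j6 0.17
turn deg (tool) [ 0.22 -0.01 -0.63]
shift after turn cm [-0.42 -0.63  0.29]
shift cm now [-0.42 -0.63  0.29]
```

View pics/d2.png

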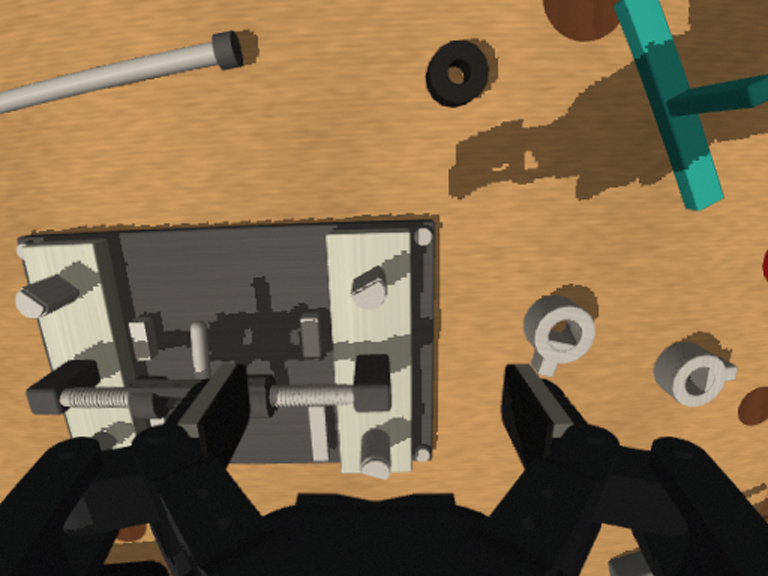

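```bash
python3 - <<'E'
from h import *
im=np.load("d2.npy")
a=cv2.resize(im[165:225,215:290],None,fx=8,fy=8,interpolation=cv2.INTER_CUBIC)
b=cv2.resize(im[270:325,215:290],None,fx=8,fy=8,interpolation=cv2.INTER_CUBIC)
save(a,"d2p1.png");save(b,"d2p2.png")
c=cv2.resize(im[185:280,340:500],None,fx=5,fy=5,interpolation=cv2.INTER_CUBIC);save(c,"d2c.png")
E
```

```text
(no output)
```

View pics/d2p1.png

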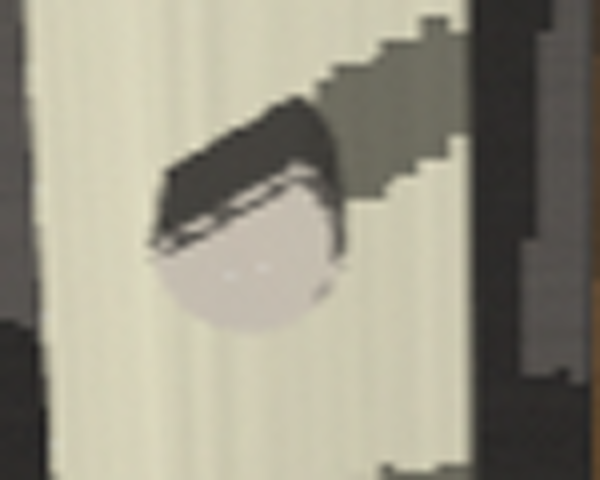

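View pics/d2p2.png

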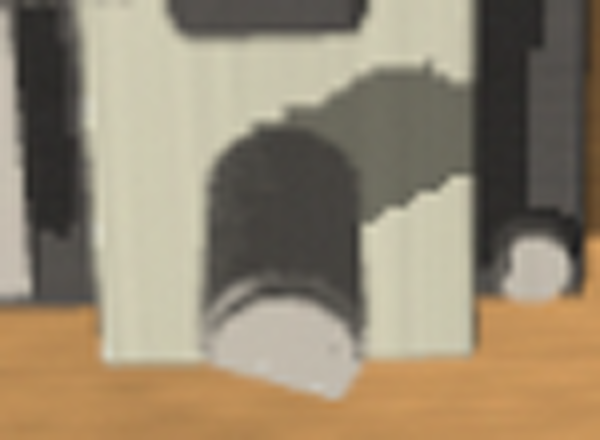

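View pics/d2c.png

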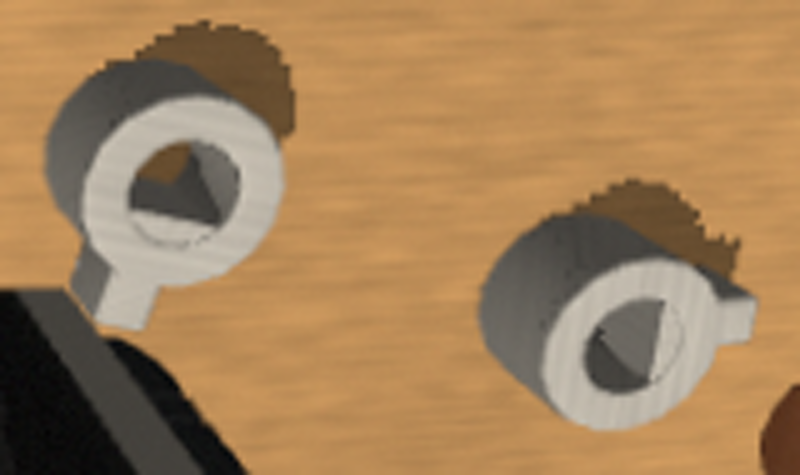

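```bash
python3 - <<'E'
from h import *
c=cam("wrist");np.save("d2o.npy",np.r_[robot.get_obs()["ee_pos"],robot.get_obs()["eef_rot"]])
o=(215,165)
print(uc(c,[(175,250),(300,180)],.066,o,8), uc(c,[(153,238),(293,160)],.063,o,8),uc(c,[(168,168),(300,95)],.030,o,8))
for L in ([(175,250),(300,180)],.066),([(153,238),(293,160)],.063),([(168,168),(300,95)],.030):
    P=uc(c,L[0],L[1],o,8);v=P[1]-P[0];print(np.degrees(np.arctan2(v[1],v[0]))-270+0)
o=(215,270)
P=uc(c,[(208,360),(342,400)],.066,o,8);v=P[1]-P[0];print("p2",P,np.degrees(np.arctan2(v[1],v[0]))-90)
E
python3 -m crank '{"dp":[[0,0,0],[0,0,0],[0,0,0],[0,0,0],[0,0,0],[0,0,0],[0,0,0],[0,0,0],[0,0,0],[0,0,0]],"delta_rot":[[0,0,10],[0,0,10],[0,0,10],[0,0,10],[0,0,10],[0,0,10],[0,0,10],[0,0,10],[0,0,0],[0,0,0]],"jaw":[0,0,0,0,0,0,0,0,0,0]}'
python3 - <<'E'
from h import *
plan([.47,.13,.17],0)
im,c,o=grab("wrist","d3.png",None,1.5)
np.save("d3.npy",im);np.save("d3o.npy",np.r_[o["ee_pos"],o["eef_rot"]])
E
```

```text
[[0.48295785 0.1229522  0.066     ]
 [0.47526931 0.13743734 0.066     ]] [[0.48236522 0.12032944 0.063     ]
 [0.47373753 0.1367268  0.063     ]] [[0.48329924 0.12050906 0.03      ]
 [0.47434597 0.13780025 0.03      ]]
-152.0411809421566
-152.24830057640597
-152.625156017022
p2 [[0.61463511 0.12012491 0.066     ]
 [0.62193967 0.13760137 0.066     ]] -22.683260934521343
time: 15.6
ee_pos: [0.4887, 0.1382, 0.1957]
eef_rot: [-3.135, -0.143, -0.055]
contact_force: [0.2, -1.0, 0.5]
finger_gap: 0.0857
t 15.6 pos [0.4887 0.1382 0.1957] yaw 5.23 tilt 2.01 gap 0.0857 F [ 0.2 -1.   0.5] j6 1.61
turn deg (tool) [-0.19 -2.    5.23]
shift after turn cm [-1.87  0.82  2.57]
shift cm now [-2.03  0.65  2.5 ]
```

View pics/d3.png

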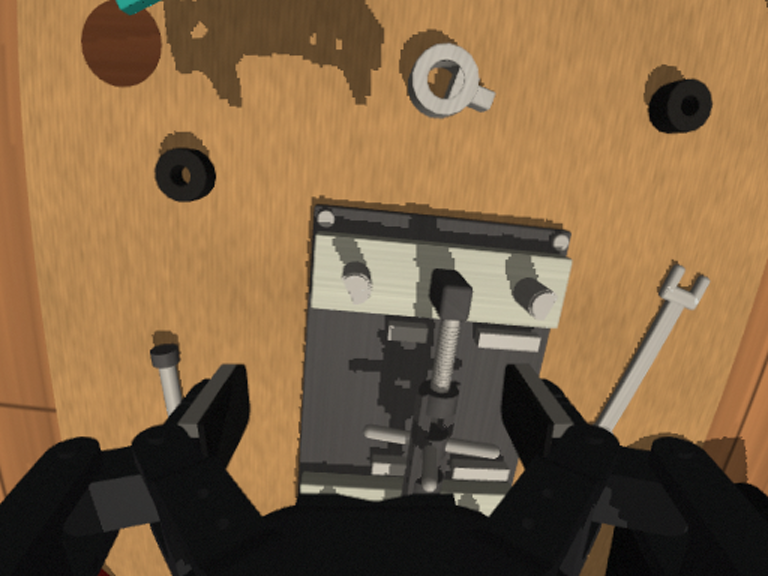

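```bash
python3 - <<'E'
from h import *
im=np.load("d3.npy")
a=cv2.resize(im[160:215,205:275],None,fx=8,fy=8,interpolation=cv2.INTER_CUBIC)
b=cv2.resize(im[165:220,325:395],None,fx=8,fy=8,interpolation=cv2.INTER_CUBIC)
save(np.vstack([a,b])[:,:],"d3p.png")
print(np.vstack([a,b]).shape)
save(a,"d3p1.png");save(b,"d3p2.png")
E
```

```text
(880, 560, 3)
```

View pics/d3p1.png

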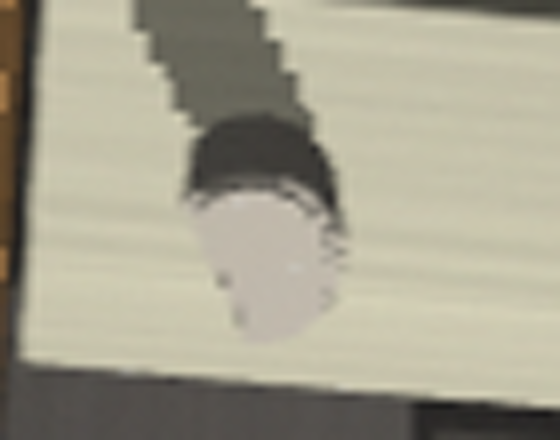

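View pics/d3p2.png

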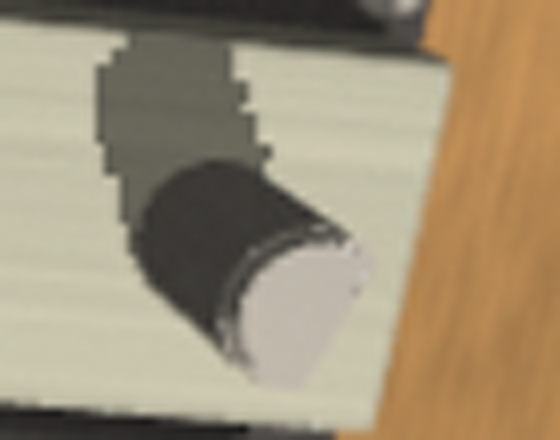

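```bash
cat > fit.py <<'E'
from h import *
from scipy.optimize import least_squares
def ob(f):
    a=np.load(f); return dict(ee_pos=a[:3],eef_rot=a[3:])
V={}
for n in("d2","d3"): V[n]=(cam("wrist",ob(n+"o.npy")),R.from_rotvec(ob(n+"o.npy")["eef_rot"]).as_matrix())
D=[("d2",0,(215,165),[(200,318),(250,332),(300,318),(335,268),(325,200)],[(175,250),(237,214),(300,180)]),
("d3",0,(205,160),[(255,190),(300,205),(335,250),(335,300),(300,330),(260,340)],[(200,215),(220,268),(240,320)]),
("d2",1,(215,270),[(215,330),(240,305),(290,297),(335,318),(357,350)],[(208,360),(275,380),(342,398)]),
("d3",1,(325,165),[(300,245),(260,275),(243,320)],[(360,285),(330,335),(300,385)])]
def res(p,full=False):
    out=[]
    for n,i,o,A,F in D:
        c,Rm=V[n]; b=Rm@np.array([p[6],p[7],0])
        x,y,th=p[3*i:3*i+3]
        A_=uc(c,A,.066,o,8)+b-[x,y,0]; F_=uc(c,F,.066,o,8)+b-[x,y,0]
        out+=list((np.hypot(A_[:,0],A_[:,1])-.0098)*1e3)
        out+=list(((F_@[np.cos(th),np.sin(th),0])-.0038)*1e3)
    out+=[p[6]*1e3/3,p[7]*1e3/3,(np.hypot(p[0]-p[3],p[1]-p[4])-.13)*1e3/.3]
    return np.array(out)
s=least_squares(res,[.482,.131,np.radians(-152),.612,.127,np.radians(-20),0,0],loss="soft_l1")
p=s.x;print(p.round(4),np.degrees(p[[2,5]]),s.fun.round(2))
print("jig x dir",np.degrees(np.arctan2(p[4]-p[1],p[3]-p[0])))
E
python3 fit.py
```

```text
[ 4.8170e-01  1.3110e-01 -2.6706e+00  6.1190e-01  1.2980e-01 -3.7790e-01
  4.0000e-04 -1.3000e-03] [-153.01155976  -21.65197328] [-0.25 -0.23  0.12  0.36  0.97  0.46  0.73  0.73 -0.08 -0.24  0.2   0.9
  0.04 -0.35 -0.12  0.23  0.53 -0.29 -0.24 -0.57 -0.69  0.2   0.31  0.48
  0.36  0.06 -0.31 -0.48 -0.56 -0.37 -0.17  0.14 -0.42  0.67]
jig x dir -0.5644734547352822
```

```bash
python3 - <<'E'
from h import *
from fit import V
b=np.array([.0004,-.0013,0])
c,Rm=V["d2"];o=(340,185)
A=uc(c,[(184,190)],.028,o,5)[0]+Rm@b; L=uc(c,[(121,325)],.020,o,5)[0]+Rm@b;print("A",A,L,np.degrees(np.arctan2(*(L-A)[1::-1])),np.linalg.norm((L-A)[:2]))
B=uc(c,[(630,345)],.028,o,5)[0]+Rm@b; L=uc(c,[(738,322)],.020,o,5)[0]+Rm@b;print("B",B,L,np.degrees(np.arctan2(*(L-B)[1::-1])),np.linalg.norm((L-B)[:2]))
c,Rm=V["d3"]
A=uc(c,[(445,79)],.028,(0,0),1.5)[0]+Rm@b; L=uc(c,[(490,99)],.020,(0,0),1.5)[0]+Rm@b;print("A",A,L,np.degrees(np.arctan2(*(L-A)[1::-1])))
plan([.537,.256,.15],100)
E
```

```text
[ 4.8170e-01  1.3110e-01 -2.6706e+00  6.1190e-01  1.2980e-01 -3.7790e-01
  4.0000e-04 -1.3000e-03] [-153.01155976  -21.65197328] [-0.25 -0.23  0.12  0.36  0.97  0.46  0.73  0.73 -0.08 -0.24  0.2   0.9
  0.04 -0.35 -0.12  0.23  0.53 -0.29 -0.24 -0.57 -0.69  0.2   0.31  0.48
  0.36  0.06 -0.31 -0.48 -0.56 -0.37 -0.17  0.14 -0.42  0.67]
jig x dir -0.5644734547352822
A [0.5299601 0.2718748 0.0279918] [0.56681171 0.26393833 0.0199918 ] -12.153742543998913 0.03769653955418866
B [0.57550054 0.38608569 0.0279918 ] [0.5761121  0.42132036 0.0199918 ] 89.00562825701026 0.03523997775562375
A [0.53004573 0.27103441 0.02801622] [0.56450082 0.26311729 0.02001622] -12.94083718633135
t 15.65 pos [0.4888 0.1382 0.1956] yaw 5.2 tilt 2.01 gap 0.0854 F [1.4 0.1 0.6] j6 1.61
turn deg (tool) [  1.59  -1.61 -94.79]
shift after turn cm [10.76  6.79  4.56]
shift cm now [  5.71 -11.29   4.78]
```

```bash
python3 - <<'E'
from h import *
plan([.520,.2715,.14],77.5)
E
python3 -m crank '{"dp":[[0,0,0],[0,0,0],[0,0,0],[0,0,0],[0,0,0],[0,0,0],[0,0,0]],"delta_rot":[[1.5,-1.6,-10],[0,0,-10.3],[0,0,-10.3],[0,0,-10.3],[0,0,-10.3],[0,0,-10.3],[0,0,-10.3]],"jaw":[0,0,0,0,0,0,0]}'
python3 - <<'E'
from h import *
plan([.530,.2715,.13],77.5)
E
```

```text
t 15.65 pos [0.4888 0.1382 0.1956] yaw 5.2 tilt 2.01 gap 0.0854 F [1.4 0.1 0.6] j6 1.61
turn deg (tool) [  1.18  -1.8  -72.29]
shift after turn cm [13.69  0.16  5.56]
shift cm now [  4.12 -12.98   5.73]
time: 16.52
ee_pos: [0.4894, 0.1385, 0.1977]
eef_rot: [-2.391, -2.01, -0.031]
contact_force: [0.3, 0.7, 0.3]
finger_gap: 0.0855
t 16.52 pos [0.4894 0.1385 0.1977] yaw 80.1 tilt 1.54 gap 0.0855 F [0.3 0.7 0.3] j6 0.29
turn deg (tool) [-0.12 -1.53  2.6 ]
shift after turn cm [13.86  1.08  6.77]
shift cm now [13.61  1.72  7.13]
```

```bash
python3 -m crank '{"dp":[[4.5,0.4,2],[4.5,0.4,2],[3.5,0.3,2],[1.5,0,0.7],[0,0,0]],"delta_rot":[[-0.1,-1.5,2.6],[0,0,0],[0,0,0],[0,0,0],[0,0,0]],"jaw":[0,0,0,0,0]}'
python3 - <<'E'
from h import *
plan([.530,.2715,.10],77.5)
im,c,o=grab("wrist","e1.png",None,1.5)
E
```

```text
time: 17.15
ee_pos: [0.5305, 0.2772, 0.1319]
eef_rot: [2.436, 1.981, 0.003]
contact_force: [-0.2, -0.8, 0.4]
finger_gap: 0.0854
t 17.15 pos [0.5305 0.2772 0.1319] yaw 78.24 tilt 0.16 gap 0.0854 F [-0.2 -0.8  0.4] j6 0.57
turn deg (tool) [ 0.16 -0.    0.73]
shift after turn cm [-0.57  0.08  3.19]
shift cm now [-0.57  0.06  3.19]
```

View pics/e1.png

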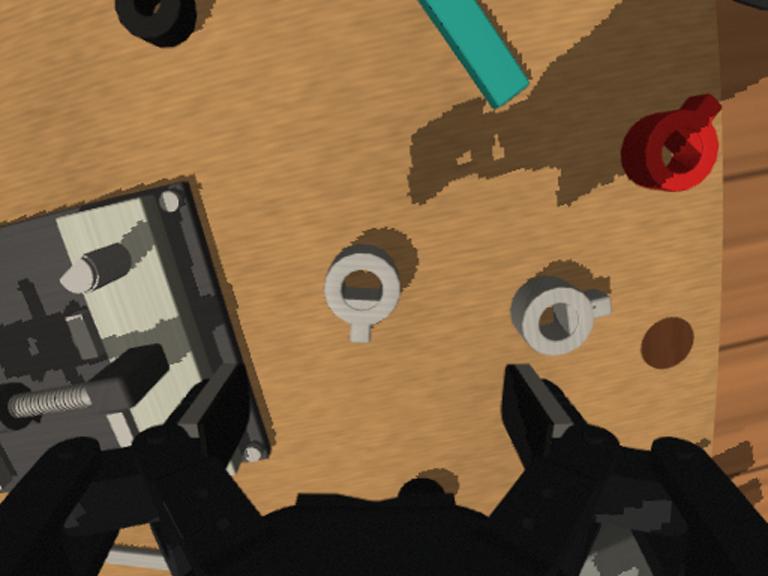

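```bash
cat >> h.py <<'E'
B=np.array([.0004,-.0013,0])
def wp(o,uv,z,sc=1.5,c0=(0,0)):
    c=cam("wrist",o);return uc(c,[uv],z,c0,sc)[0]+R.from_rotvec(o["eef_rot"]).as_matrix()@B
def ang(a,b): d=b-a;return np.degrees(np.arctan2(d[1],d[0]))
E
python3 - <<'E'
from h import *
o=robot.get_obs();A=wp(o,(363,288),.028);L=wp(o,(360,338),.02);print(A,L,ang(A,L))
B_=wp(o,(556,317),.028);L=wp(o,(609,304),.02);print(B_,L,ang(B_,L))
plan([A[0],A[1],.05],77.5)
E
```

```text
[0.52800426 0.27107462 0.02799607] [0.56227095 0.26147951 0.01999607] -15.642922953608906
[0.57029731 0.38295759 0.02799607] [0.57240398 0.4205275  0.01999607] 86.79059716566489
t 17.2 pos [0.5305 0.2767 0.1323] yaw 78.19 tilt 0.17 gap 0.0856 F [-0.1 -0.9 -0.1] j6 0.57
turn deg (tool) [ 0.17 -0.01  0.69]
shift after turn cm [-0.6  -0.12  8.23]
shift cm now [-0.6  -0.15  8.23]
```

```bash
python3 -m crank '{"dp":[[-0.4,-0.1,3],[-0.2,-0.1,3.2],[0,0,2.5],[0,0,1.8],[0,0,0]],"delta_rot":[[0.1,0,2],[0,0,0],[0,0,0],[0,0,0],[0,0,0]],"jaw":[0,0,0,0,0]}'
python3 - <<'E'
from h import *
plan([.529,.2712,.004],76)
im,c,o=grab("wrist","e2.png",None,1.5)
E
```

```text
time: 17.82
ee_pos: [0.53, 0.2655, 0.0305]
eef_rot: [2.473, 1.93, 0.01]
contact_force: [1.1, -0.1, 0.2]
finger_gap: 0.0853
t 17.82 pos [0.53   0.2655 0.0305] yaw 75.94 tilt 0.43 gap 0.0853 F [ 1.1 -0.1  0.2] j6 0.59
turn deg (tool) [ 0.41 -0.13 -0.06]
shift after turn cm [ 0.53 -0.24  2.65]
shift cm now [ 0.53 -0.26  2.65]
```

View pics/e2.png

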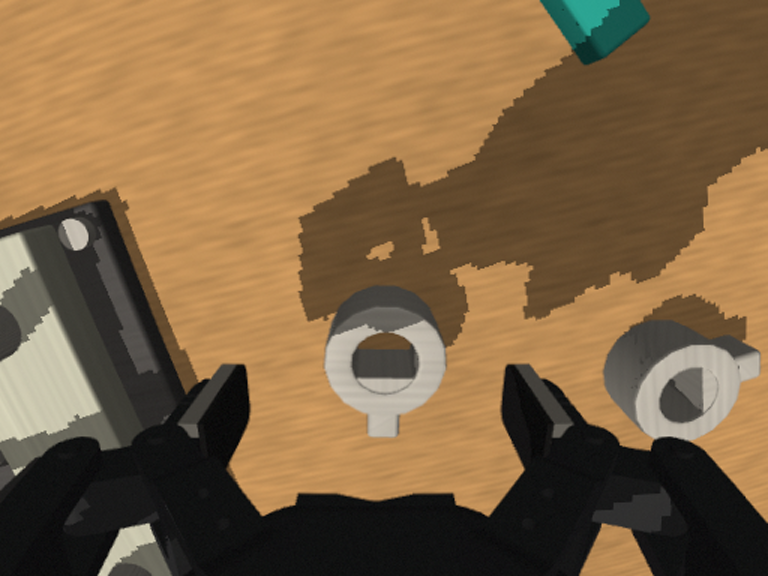

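```bash
python3 - <<'E'
from h import *
o=robot.get_obs();A=wp(o,(385.5,358),.028);L=wp(o,(383,430),.02);print(A,L,ang(A,L))
plan([A[0],A[1],.003],ang(A,L)+90)
E
```

```text
[0.52761379 0.27165522 0.02799021] [0.5633854  0.26217204 0.01999021] -14.847773863804537
t 17.88 pos [0.5307 0.2658 0.0314] yaw 75.94 tilt 0.52 gap 0.0854 F [0.7 0.4 0.2] j6 0.59
turn deg (tool) [ 0.48 -0.18  0.79]
shift after turn cm [ 0.49 -0.45  2.84]
shift cm now [ 0.48 -0.47  2.84]
```

```bash
python3 -m crank '{"dp":[[0.4,-0.4,1.5],[0.2,-0.1,1.2],[0,0,0.4],[0,0,0]],"delta_rot":[[0.4,-0.2,0.8],[0,0,0],[0,0,0],[0,0,0]],"jaw":[0,0,0,0]}'
python3 - <<'E'
from h import *
plan([.528,.2715,.003],75.2)
E
```

```text
time: 18.38
ee_pos: [0.5288, 0.2733, 0.0007]
eef_rot: [2.489, 1.913, 0.005]
contact_force: [-0.1, -0.4, 0.5]
finger_gap: 0.0851
t 18.38 pos [0.5288 0.2733 0.0007] yaw 75.07 tilt 0.22 gap 0.0851 F [-0.1 -0.4  0.5] j6 0.62
turn deg (tool) [ 0.21 -0.07 -0.13]
shift after turn cm [-0.2  -0.03 -0.23]
shift cm now [-0.2  -0.03 -0.23]
```

```bash
python3 -m crank '{"dp":[[-0.2,0,-0.3],[0,0,0],[0,0,0],[0,0,0],[0,0,0],[0,0,0],[0,0,0]],"delta_rot":[[0,0,0],[0,0,0],[0,0,0],[0,0,0],[0,0,0],[0,0,0],[0,0,0]],"jaw":[0,1,1,1,1,1,1]}'
python3 - <<'E'
from h import *
plan([.528,.2715,.003],75.2)
im,c,o=grab("wrist","e3.png",None,1.5)
E
```

```text
time: 19.25
ee_pos: [0.5289, 0.2715, 0.005]
eef_rot: [2.489, 1.912, 0.008]
contact_force: [-0.2, -0.2, 0.8]
finger_gap: 0.0442
t 19.25 pos [0.5289 0.2715 0.005 ] yaw 75.08 tilt 0.32 gap 0.0442 F [-0.2 -0.2  0.8] j6 0.61
turn deg (tool) [ 0.3  -0.12 -0.12]
shift after turn cm [-0.02 -0.09  0.2 ]
shift cm now [-0.02 -0.09  0.2 ]
```

View pics/e3.png

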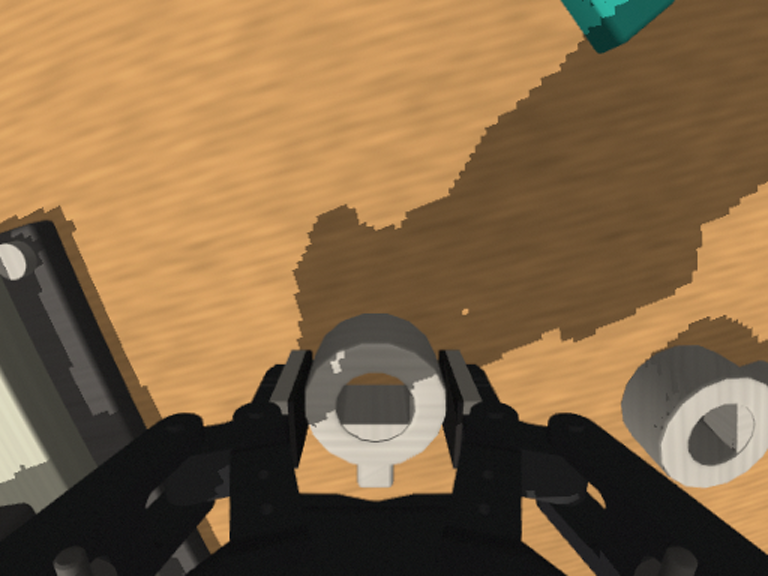

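```bash
python3 - <<'E'
from h import *
o=robot.get_obs();Rm=R.from_rotvec(o["eef_rot"]).as_matrix()
for uv,z in (((375.5,404),.028),((376,407),.028),((375.5,480),.020),((343,424),.028),((410,424),.028)):
    p=wp(o,uv,z); print(((p-o["ee_pos"])@Rm*1e3).round(2))
E
```

```text
[  1.17  -1.2  -22.97]
[  1.33  -0.11 -22.97]
[  1.22  35.38 -14.78]
[ -9.25   6.19 -22.96]
[ 12.25   6.22 -22.91]
```

```bash
python3 - <<'E'
from h import *
o=robot.get_obs();Rm=R.from_rotvec(o["eef_rot"]).as_matrix()
for uv,z in (((305,403),.028),((446,403),.028),((376,466),.028),((376,343),.028),((337,407),.028),((414,407),.028),((376,374),.028)):
    p=wp(o,uv,z); print(((p-o["ee_pos"])@Rm*1e3).round(2))
E
```

```text
[-21.05  -1.5  -23.02]
[ 23.42  -1.45 -22.93]
[  1.36  22.66 -22.85]
[  1.3  -22.15 -23.08]
[-10.99  -0.1  -22.99]
[ 13.34  -0.07 -22.94]
[  1.31 -11.78 -23.03]
```

```bash
python3 -m crank '{"dp":[[0,0,-1.5],[0,0,-4],[0,0,-4],[0,0,-4]],"delta_rot":[[0,0,0],[0,0,0],[0,0,0],[0,0,0]],"jaw":[1,1,1,1]}'
python3 - <<'E'
from h import *
plan([.658,.112,.12],68.35)
E
```

```text
time: 19.8
ee_pos: [0.5254, 0.2704, 0.1427]
eef_rot: [2.491, 1.914, -0.003]
contact_force: [1.2, -0.6, -2.6]
finger_gap: 0.0441
t 19.8 pos [0.5254 0.2704 0.1427] yaw 75.08 tilt 0.12 gap 0.0441 F [ 1.2 -0.6 -2.6] j6 0.61
turn deg (tool) [-0.04  0.11  6.73]
shift after turn cm [-9.83 18.17  2.27]
shift cm now [-11.89  16.89   2.28]
```

```bash
python3 -m crank '{"dp":[[-2,3,0],[-2.5,3.7,0],[-2.5,3.7,0],[-2,3.5,0],[-1.4,2.4,0.3],[0,0.8,1],[0,0,0.6],[0,0,0]],"delta_rot":[[0,0,0],[0,0,2],[0,0,2],[0,0,2.5],[0,0,0],[0,0,0],[0,0,0],[0,0,0]],"jaw":[1,1,1,1,1,1,1,1]}'
python3 - <<'E'
from h import *
plan([.658,.112,.12],68.35)
im,c,o=grab("wrist","e4.png",None,1.5)
np.save("e4.npy",im)
E
```

```text
time: 20.8
ee_pos: [0.6629, 0.1182, 0.1338]
eef_rot: [2.594, 1.767, 0.012]
contact_force: [-0.5, 0.5, -2.3]
finger_gap: 0.0443
t 20.8 pos [0.6629 0.1182 0.1338] yaw 68.54 tilt 0.46 gap 0.0443 F [-0.5  0.5 -2.3] j6 0.44
turn deg (tool) [ 0.37 -0.27  0.19]
shift after turn cm [-0.76 -0.22  1.38]
shift cm now [-0.76 -0.24  1.37]
```

View pics/e4.png

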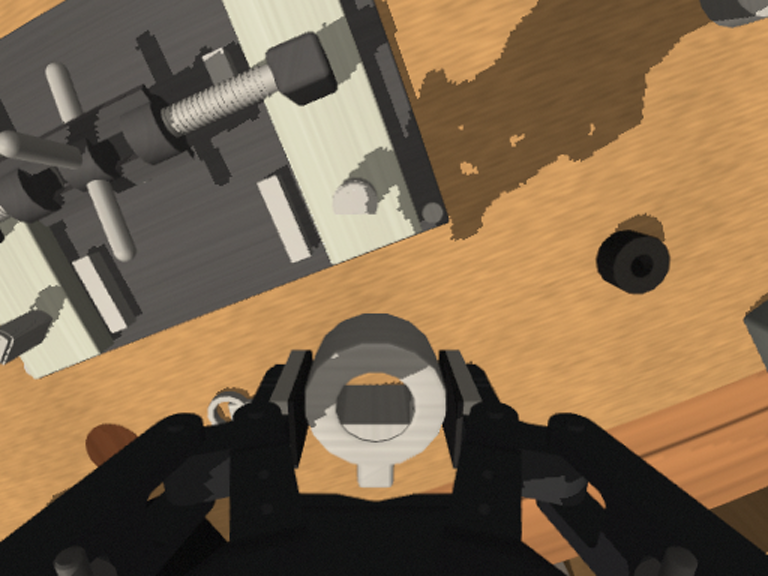

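```bash
python3 - <<'E'
from h import *
im=np.load("e4.npy")
save(im,"e4p.png",(205,105,270,155),12)
im2=im.copy()
E
```

```text
(no output)
```

View pics/e4p.png

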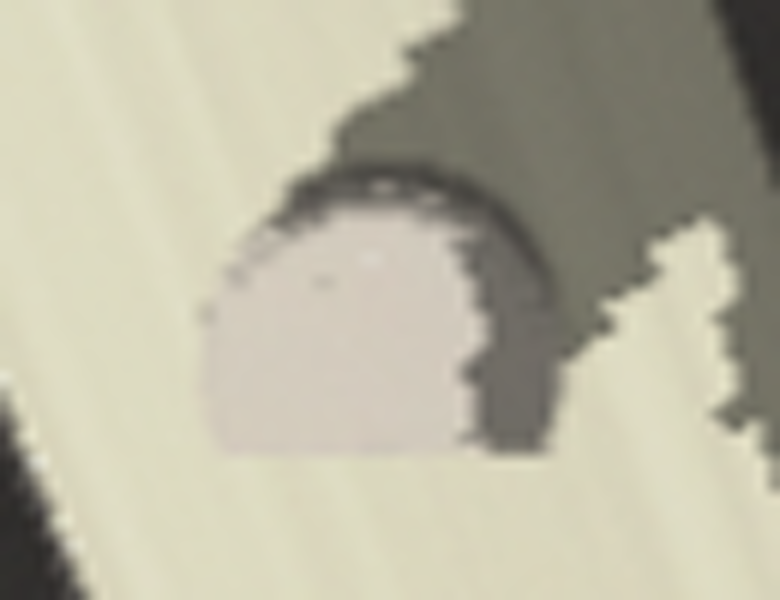

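```bash
python3 - <<'E'
from h import *
o=robot.get_obs();Rm=R.from_rotvec(o["eef_rot"]).as_matrix()
t=lambda uv,z:((wp(o,uv,z,12,(205,105))-o["ee_pos"])@Rm*1e3).round(2)
print("L",t((201,373),.063),"R",t((555,373),.063),"flat",t((377,455),.063),t((220,455),.063),t((550,455),.063),"arc",t((377,205),.066))
print("foot arc",t((395,163),.030))
t=lambda uv,z:((wp(o,uv,z,1.5)-o["ee_pos"])@Rm*1e3).round(2)
h=o["ee_pos"][2]-.005
for uv in ((305,403),(446,403),(376,466),(376,343),(376,425)): print(t(uv,h+.028))
E
```

```text
L [-19.57 -54.14  70.62] R [  1.92 -54.11  70.72] flat [ -8.94 -49.15  70.7 ] [-18.54 -49.17  70.66] [  1.62 -49.14  70.76] arc [ -8.64 -64.27  67.6 ]
foot arc [ -8.97 -65.28 103.6 ]
[-21.09  -1.62 -23.11]
[ 23.37  -1.49 -22.89]
[  1.31  22.61 -22.83]
[  1.25 -22.23 -23.14]
[  1.29   6.49 -22.94]
```

```bash
python3 - <<'E'
from h import *
o=robot.get_obs();a=np.radians(68.5)
T=np.array([[np.cos(a),np.sin(a),0],[np.sin(a),-np.cos(a),0],[0,0,-1.]])
Rm=R.from_rotvec(o["eef_rot"]).as_matrix()
t=o["ee_pos"]+Rm@np.array([-.00995,-.0544,0]);print(t)
np.save("tA.npy",t)
plan([t[0],t[1],.085],68.5)
E
```

```text
[0.60869987 0.12893911 0.13365443]
t 20.85 pos [0.663  0.1183 0.1341] yaw 68.55 tilt 0.48 gap 0.0444 F [-0.2  0.8 -2. ] j6 0.44
turn deg (tool) [ 0.39 -0.28  0.05]
shift after turn cm [-1.   -5.44  4.91]
shift cm now [-1.02 -5.47  4.87]
```

```bash
python3 -m crank '{"dp":[[-0.5,-2,0.5],[-0.5,-2.5,1.5],[0,-1.2,1.5],[0,0,1],[0,0,0]],"delta_rot":[[0.4,-0.3,0],[0,0,0],[0,0,0],[0,0,0],[0,0,0]],"jaw":[1,1,1,1,1]}'
python3 - <<'E'
from h import *
t=np.load("tA.npy")
plan([t[0],t[1],.078],68.5)
E
```

```text
time: 21.48
ee_pos: [0.6039, 0.1338, 0.09]
eef_rot: [2.591, 1.775, 0.003]
contact_force: [0.6, -0.2, -1.5]
finger_gap: 0.0443
t 21.48 pos [0.6039 0.1338 0.09  ] yaw 68.84 tilt 0.13 gap 0.0443 F [ 0.6 -0.2 -1.5] j6 0.47
turn deg (tool) [ 0.11 -0.06  0.34]
shift after turn cm [-0.28  0.62  1.2 ]
shift cm now [-0.28  0.62  1.2 ]
```

```bash
python3 -m crank '{"dp":[[-0.25,0.55,0.4],[-0.1,0.15,0.4],[0,0,0.2],[0,0,0]],"delta_rot":[[0,0,0.3],[0,0,0],[0,0,0],[0,0,0]],"jaw":[1,1,1,1]}'
python3 - <<'E'
from h import *
t=np.load("tA.npy")
plan([t[0],t[1],.073],68.5)
E
```

```text
time: 21.98
ee_pos: [0.6118, 0.1271, 0.0805]
eef_rot: [2.595, 1.766, 0.006]
contact_force: [-0.4, -0.5, -2.2]
finger_gap: 0.0446
t 21.98 pos [0.6118 0.1271 0.0805] yaw 68.48 tilt 0.27 gap 0.0446 F [-0.4 -0.5 -2.2] j6 0.46
turn deg (tool) [ 0.24 -0.12 -0.02]
shift after turn cm [ 0.05 -0.35  0.75]
shift cm now [ 0.05 -0.35  0.74]
```

```bash
python3 -m crank '{"dp":[[0.05,-0.25,0.2],[0,0,0],[0,0,0],[0,0,0]],"delta_rot":[[0.2,-0.1,0],[0,0,0],[0,0,0],[0,0,0]],"jaw":[1,1,1,1]}'
python3 - <<'E'
from h import *
t=np.load("tA.npy")
plan([t[0],t[1],.073],68.5)
E
```

```text
time: 22.48
ee_pos: [0.6095, 0.1288, 0.0786]
eef_rot: [2.597, 1.768, 0.001]
contact_force: [0.6, -0.5, -2.2]
finger_gap: 0.0446
t 22.48 pos [0.6095 0.1288 0.0786] yaw 68.49 tilt 0.05 gap 0.0446 F [ 0.6 -0.5 -2.2] j6 0.47
turn deg (tool) [ 0.04 -0.02 -0.01]
shift after turn cm [-0.01 -0.08  0.56]
shift cm now [-0.01 -0.08  0.56]
```

```bash
python3 - <<'E'
from h import *
im,c,o=grab("wrist","e5.png",(170,180,340,340),4.5)
grab("scene","e5s.png",(170,160,330,280),5)
E
```

```text
(no output)
```

View pics/e5.png

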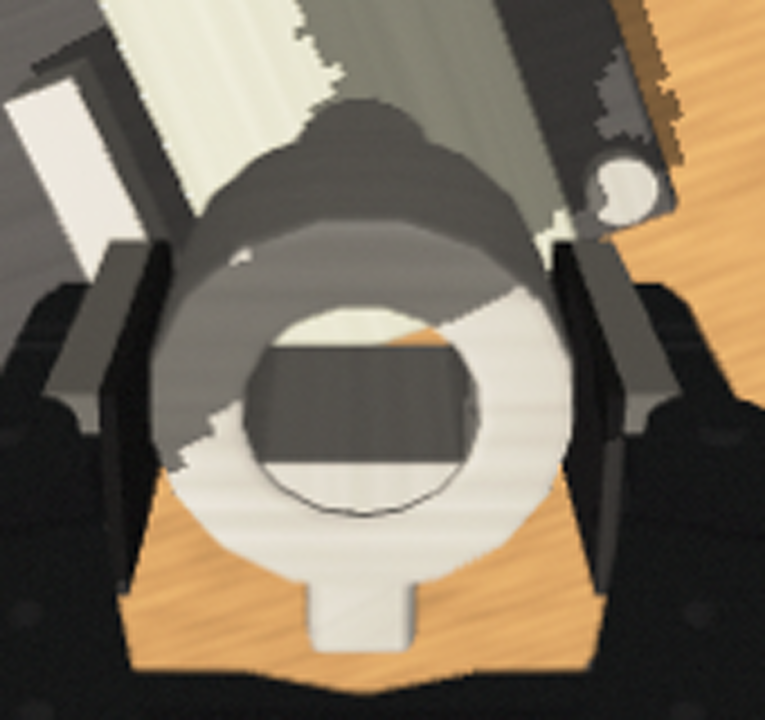

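View pics/e5s.png

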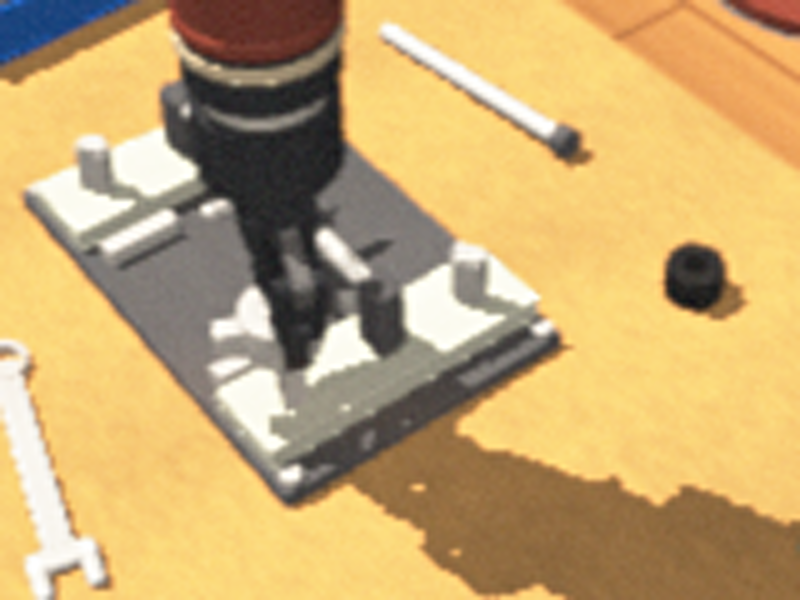

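```bash
python3 -m crank '{"dp":[[0,-0.06,0.3],[0,0,0.3],[0,0,0.3],[0,0,0]],"delta_rot":[[0,0,0],[0,0,0],[0,0,0],[0,0,0]],"jaw":[1,1,1,1]}'
python3 - <<'E'
from h import *
t=np.load("tA.npy")
plan([t[0],t[1],.065],68.5)
E
```

```text
time: 23.08
ee_pos: [0.6088, 0.129, 0.0687]
eef_rot: [2.597, 1.768, 0.001]
contact_force: [-0.7, 0.4, -2.2]
finger_gap: 0.0443
t 23.07 pos [0.6088 0.129  0.0687] yaw 68.49 tilt 0.03 gap 0.0443 F [-0.7  0.4 -2.2] j6 0.47
turn deg (tool) [ 0.03 -0.02 -0.01]
shift after turn cm [-0.   -0.01  0.37]
shift cm now [-0.   -0.01  0.37]
```

```bash
python3 -m crank '{"dp":[[0,0,0.3],[0,0,0.3],[0,0,0]],"delta_rot":[[0,0,0],[0,0,0],[0,0,0]],"jaw":[1,1,1]}'
python3 - <<'E'
from h import *
t=np.load("tA.npy")
plan([t[0],t[1],.035],68.5)
E
```

```text
time: 23.45
ee_pos: [0.6086, 0.1291, 0.0623]
eef_rot: [-2.597, -1.768, -0.0]
contact_force: [0.4, -0.4, -1.7]
finger_gap: 0.0444
t 23.45 pos [0.6086 0.1291 0.0623] yaw 68.49 tilt 0.02 gap 0.0444 F [ 0.4 -0.4 -1.7] j6 0.47
turn deg (tool) [ 0.   -0.02 -0.01]
shift after turn cm [-0.01  0.01  2.73]
shift cm now [-0.01  0.01  2.73]
```

Going on down the pin freely; continue.

```bash
python3 -m crank '{"dp":[[0,0,0.4],[0,0,0.5],[0,0,0.5],[0,0,0]],"delta_rot":[[0,0,0],[0,0,0],[0,0,0],[0,0,0]],"jaw":[1,1,1,1]}'
python3 -m crank '{"dp":[[0,0,0.4],[0,0,0.3],[0,0,0.2],[0,0,0]],"delta_rot":[[0,0,0],[0,0,0],[0,0,0],[0,0,0]],"jaw":[1,1,1,1]}'
```

```text
time: 23.95
ee_pos: [0.6084, 0.1291, 0.0471]
eef_rot: [-2.597, -1.768, 0.0]
contact_force: [-0.1, 0.0, -1.7]
finger_gap: 0.0445
time: 24.45
ee_pos: [0.6086, 0.1291, 0.0376]
eef_rot: [-2.597, -1.768, -0.0]
contact_force: [-0.3, -0.1, -2.3]
finger_gap: 0.0444
```

```bash
python3 -m crank '{"dp":[[0,0,0.2],[0,0,0.1],[0,0,0]],"delta_rot":[[0,0,0],[0,0,0],[0,0,0]],"jaw":[1,1,1]}'
python3 -m crank '{"dp":[[0,0,0],[0,0,0],[0,0,0],[0,0,0],[0,0,-0.5],[0,0,-3],[0,0,-5],[0,0,-4]],"delta_rot":[[0,0,0],[0,0,0],[0,0,0],[0,0,0],[0,0,0],[0,0,0],[0,0,0],[0,0,0]],"jaw":[0.3,0.3,0.3,0.3,0.3,0.3,0.3,0.2]}'
python3 - <<'E'
from h import *
plan([.55,.37,.17],-3)
im,c,o=grab("wrist","e6.png",None,1.5)
grab("top","e6t.png",(110,90,330,255),3.5)
E
```

```text
time: 24.82
ee_pos: [0.6086, 0.1292, 0.0351]
eef_rot: [-2.597, -1.768, -0.001]
contact_force: [-0.6, -0.2, -2.6]
finger_gap: 0.0441
time: 25.82
ee_pos: [0.607, 0.1287, 0.1614]
eef_rot: [-2.595, -1.766, 0.006]
contact_force: [0.8, -0.0, 0.3]
finger_gap: 0.0682
t 25.82 pos [0.607  0.1287 0.1614] yaw 68.48 tilt 0.24 gap 0.0682 F [ 0.8 -0.   0.3] j6 0.47
turn deg (tool) [-0.12  0.23 71.48]
shift after turn cm [ -6.95 -23.79  -0.86]
shift cm now [ 20.35 -14.16  -0.84]
```

View pics/e6.png

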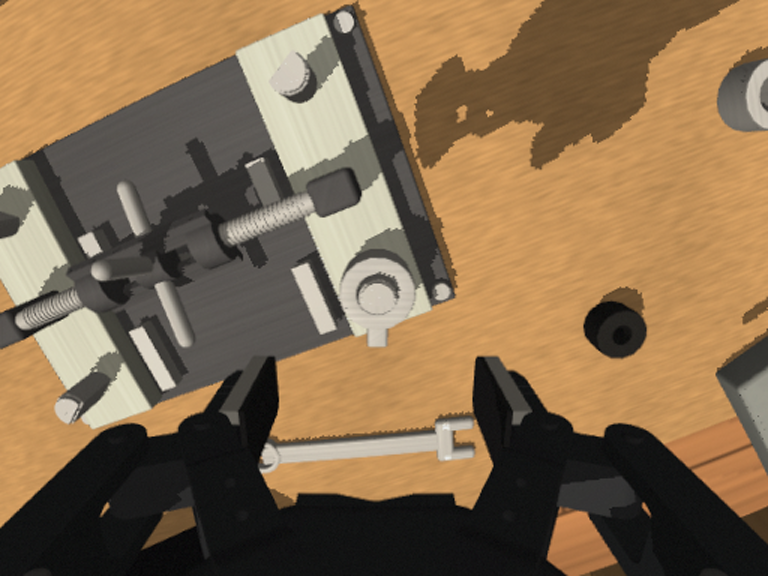

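View pics/e6t.png

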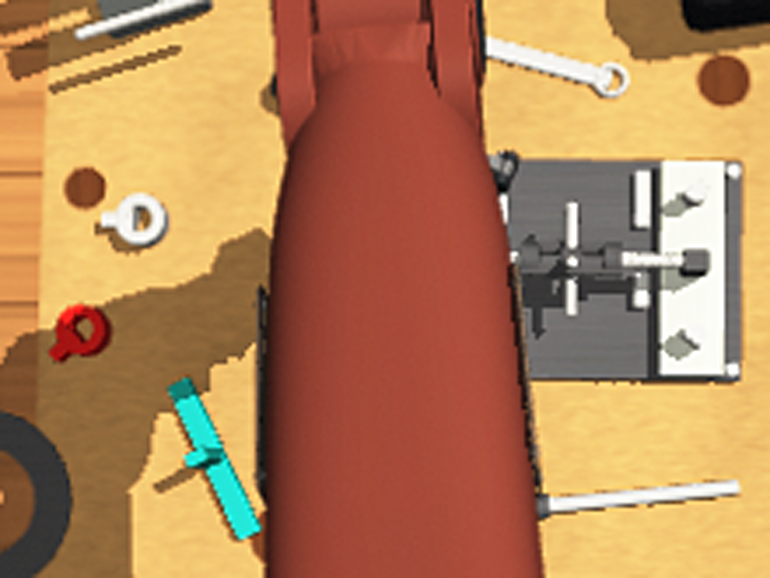

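```bash
python3 - <<'E'
from h import *
c=cam("top");print(uc(c,[(168,233)],.028,(110,90),3.5),uc(c,[(142,219)],.028,(110,90),3.5))
plan([.59,.36,.17],-3)
E
```

```text
[[0.57163513 0.38249171 0.028     ]] [[0.58447293 0.4066735  0.028     ]]
t 25.93 pos [0.6096 0.129  0.1644] yaw 68.48 tilt 0.15 gap 0.0683 F [0.9 0.4 0.2] j6 0.47
turn deg (tool) [ 7.000e-02 -1.500e-01  7.148e+01]
shift after turn cm [ -3.16 -22.96  -0.56]
shift cm now [ 20.77 -10.29  -0.56]
```

```bash
python3 -m crank '{"dp":[[4,-2,0],[5.5,-2.7,0],[5.5,-2.7,0],[4.5,-2.5,0],[0,0,0],[0,0,0],[0,0,0],[0,0,0],[0,0,0],[0,0,0],[0,0,0],[0,0,0]],"delta_rot":[[0,0,0],[0,0,0],[0,0,0],[0,0,0],[0,0,10],[0,0,10],[0,0,10],[0,0,10],[0,0,10],[0,0,10],[0,0,8],[0,0,0]],"jaw":[0,0,0,0,0,0,0,0,0,0,0,0]}'
python3 - <<'E'
from h import *
plan([.584,.39,.13],0)
im,c,o=grab("wrist","f1.png",None,1.5)
E
```

```text
time: 27.42
ee_pos: [0.5865, 0.3532, 0.1595]
eef_rot: [3.139, -0.046, -0.001]
contact_force: [-0.5, -0.0, -0.6]
finger_gap: 0.0857
t 27.43 pos [0.5865 0.3532 0.1595] yaw -1.68 tilt 0.14 gap 0.0857 F [-0.5 -0.  -0.6] j6 2.04
turn deg (tool) [ 0.13  0.05 -1.68]
shift after turn cm [-0.25 -3.68  2.95]
shift cm now [-0.36 -3.67  2.94]
```

View pics/f1.png

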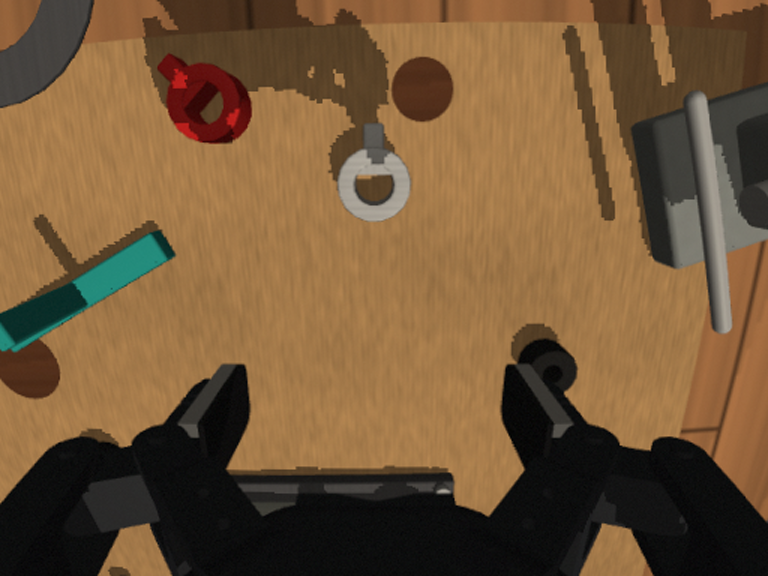

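```bash
sed -i 's/^B=np.array.*/B=np.array([-.0008,-.0010,0])/' h.py; python3 - <<'E'
from h import *
o=robot.get_obs();A=wp(o,(374.5,185),.028);L=wp(o,(374.5,126),.02);print(A,L,ang(A,L))
plan([A[0],A[1],.05],ang(A,L)-90)
E
```

```text
[0.58698451 0.41294757 0.02799848] [0.58794554 0.44820196 0.01999848] 88.43850305295781
t 27.48 pos [0.5865 0.3532 0.1595] yaw -1.58 tilt 0.14 gap 0.0858 F [0.6 1.1 0.2] j6 2.03
turn deg (tool) [ 0.13  0.05 -0.01]
shift after turn cm [-0.11 -5.97 10.95]
shift cm now [-0.1  -6.   10.94]
```

```bash
python3 -m crank '{"dp":[[0,-2,2],[0,-2,3],[0,-1.5,3],[0,0,2],[0,0,0],[0,0,0]],"delta_rot":[[0.1,0,0],[0,0,0],[0,0,0],[0,0,0],[0,0,0],[0,0,0]],"jaw":[0,0,0,0,0,0]}'
python3 - <<'E'
from h import *
plan([.587,.413,.004],-1.56)
im,c,o=grab("wrist","f2.png",None,1.5)
E
```

```text
time: 28.22
ee_pos: [0.5857, 0.414, 0.0509]
eef_rot: [3.141, -0.021, -0.006]
contact_force: [0.2, 1.0, 0.7]
finger_gap: 0.0856
t 28.23 pos [0.5857 0.414  0.0509] yaw -0.76 tilt 0.22 gap 0.0856 F [0.2 1.  0.7] j6 2.1
turn deg (tool) [0.03 0.22 0.8 ]
shift after turn cm [0.14 0.1  4.69]
shift cm now [0.15 0.1  4.69]
```

View pics/f2.png

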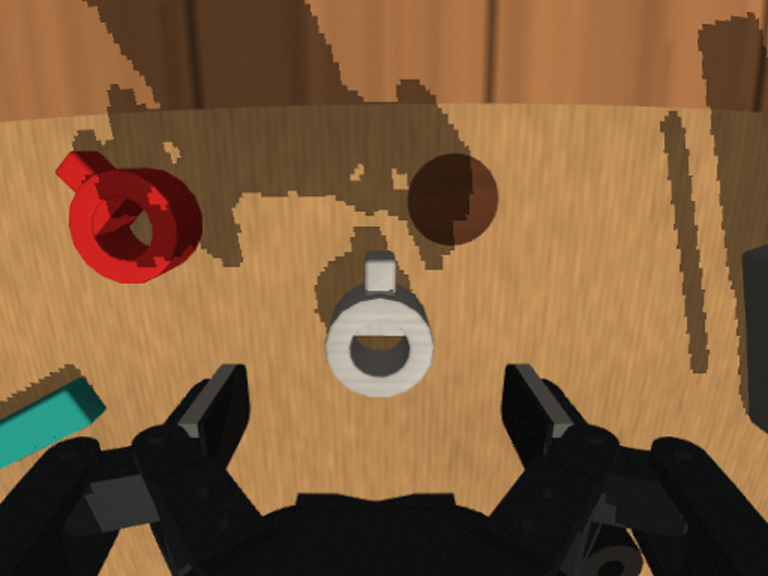

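```bash
python3 - <<'E'
from h import *
o=robot.get_obs();Rm=R.from_rotvec(o["eef_rot"]).as_matrix()
t=lambda uv,z:((wp(o,uv,z,1.5)-o["ee_pos"])@Rm*1e3).round(2)
for uv in ((326,347),(433,347),(380,397),(380,335),(380,378)): print(t(uv,.028))
print(t((380,258),.02))
E
```

```text
[-21.28  -0.16  22.96]
[23.16 -0.21 22.78]
[ 1.25 23.33 22.88]
[ 1.13 -5.59 22.86]
[ 1.21 14.15 22.88]
[  1.11 -36.15  30.84]
```

```bash
python3 -m crank '{"dp":[[0.1,0.07,1.5],[0,0,1.5],[0,0,0.9],[0,0,0.3],[0,0,0],[0,0,0]],"delta_rot":[[0,0.2,0],[0,0,0],[0,0,0],[0,0,0],[0,0,0],[0,0,0]],"jaw":[0,0,0,0,0,0]}'
```

```text
time: 29.02
ee_pos: [0.5877, 0.4131, 0.0075]
eef_rot: [-3.141, 0.022, -0.003]
contact_force: [0.5, 0.9, 0.0]
finger_gap: 0.0856
```

```bash
python3 -m crank '{"dp":[[0,0,0.3],[0,0,0],[0,0,0],[0,0,0],[0,0,0],[0,0,0],[0,0,0],[0,0,0]],"delta_rot":[[0,0,0],[0,0,0],[0,0,0],[0,0,0],[0,0,0],[0,0,0],[0,0,0],[0,0,0]],"jaw":[0,0,1,1,1,1,1,1]}'
python3 - <<'E'
from h import *
im,c,o=grab("wrist","f3.png",None,1.5)
plan([.587,.413,.004],-1.56)
E
```

```text
time: 30.02
ee_pos: [0.5885, 0.4136, 0.0056]
eef_rot: [-3.14, 0.022, -0.006]
contact_force: [0.4, 0.2, 1.0]
finger_gap: 0.0444
t 30.07 pos [0.5884 0.4136 0.0056] yaw -0.78 tilt 0.22 gap 0.0442 F [ 0.  -0.2  0.7] j6 2.1
turn deg (tool) [-0.09 -0.2   0.78]
shift after turn cm [-0.14  0.06  0.16]
shift cm now [-0.14  0.06  0.16]
```

View pics/f3.png

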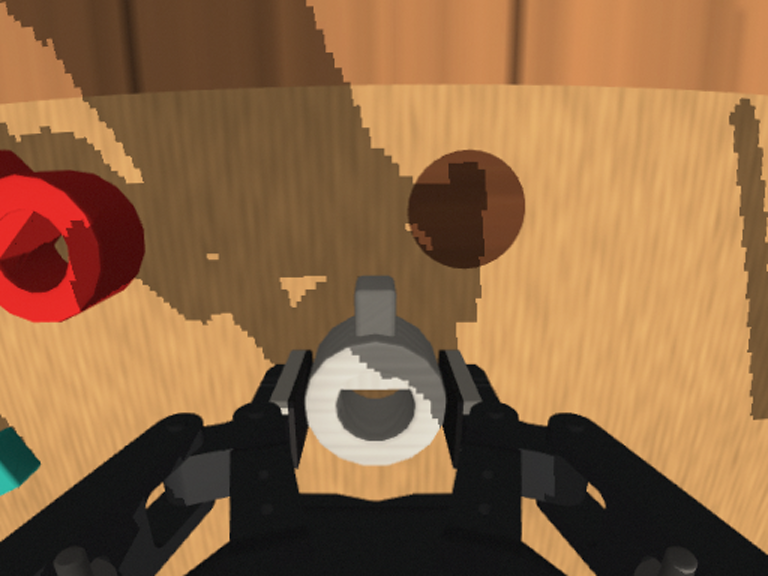

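```bash
python3 -m crank '{"dp":[[0,0,-1.5],[0,0,-4],[0,0,-4],[0,0,-3],[-1,4,0],[-1,5,0],[-1,5,0],[-1,5,0],[-1,4,0],[0,2,0],[0,0,0]],"delta_rot":[[0,0,0],[0,0,0],[0,0,0],[0,0,0],[0,0,0],[0,0,0],[0,0,0],[0,0,0],[0,0,0],[0,0,0],[0,0,0]],"jaw":[1,1,1,1,1,1,1,1,1,1,1]}'
python3 -m crank '{"dp":[[0,0,0],[0,0,0],[0,0,0],[0,0,0],[0,0,0],[0,0,0],[0,0,0],[0,0,0],[0,0,0],[0,0,0],[0,0,0],[0,0,0],[0,0,0]],"delta_rot":[[0,0,-6],[0,0,-10],[0,0,-10],[0,0,-10],[0,0,-10],[0,0,-10],[0,0,-10],[0,0,-10],[0,0,-10],[0,0,-10],[0,0,-10],[0,0,-8],[0,0,0]],"jaw":[1,1,1,1,1,1,1,1,1,1,1,1,1]}'
python3 - <<'E'
from h import *
plan([.526,.154,.13],117)
E
```

```text
time: 31.45
ee_pos: [0.5337, 0.1575, 0.1427]
eef_rot: [-3.138, 0.02, -0.017]
contact_force: [-0.3, -0.4, -2.0]
finger_gap: 0.0444
time: 33.08
ee_pos: [0.5357, 0.1708, 0.1495]
eef_rot: [1.623, 2.678, 0.026]
contact_force: [0.5, 0.6, -2.4]
finger_gap: 0.0445
t 33.08 pos [0.5357 0.1708 0.1495] yaw 117.55 tilt 1.11 gap 0.0445 F [ 0.5  0.6 -2.4] j6 -0.31
turn deg (tool) [1.11 0.   0.55]
shift after turn cm [-1.05 -1.63  1.95]
shift cm now [-1.04 -1.68  1.92]
```

```bash
python3 -m crank '{"dp":[[-0.6,-1,0.8],[-0.2,-0.4,0.4],[0,0,0],[0,0,0]],"delta_rot":[[1.1,0,0.5],[0,0,0],[0,0,0],[0,0,0]],"jaw":[1,1,1,1]}'
python3 - <<'E'
from h import *
plan([.526,.154,.13],117)
im,c,o=grab("wrist","f4.png",None,1.5)
np.save("f4.npy",im)
E
```

```text
time: 33.58
ee_pos: [0.5263, 0.157, 0.1365]
eef_rot: [-1.649, -2.673, 0.002]
contact_force: [0.2, 0.1, -2.3]
finger_gap: 0.0444
t 33.58 pos [0.5263 0.157  0.1365] yaw 116.65 tilt 0.09 gap 0.0444 F [ 0.2  0.1 -2.3] j6 -0.31
turn deg (tool) [-0.09 -0.01 -0.35]
shift after turn cm [-0.25 -0.16  0.65]
shift cm now [-0.25 -0.16  0.65]
```

View pics/f4.png

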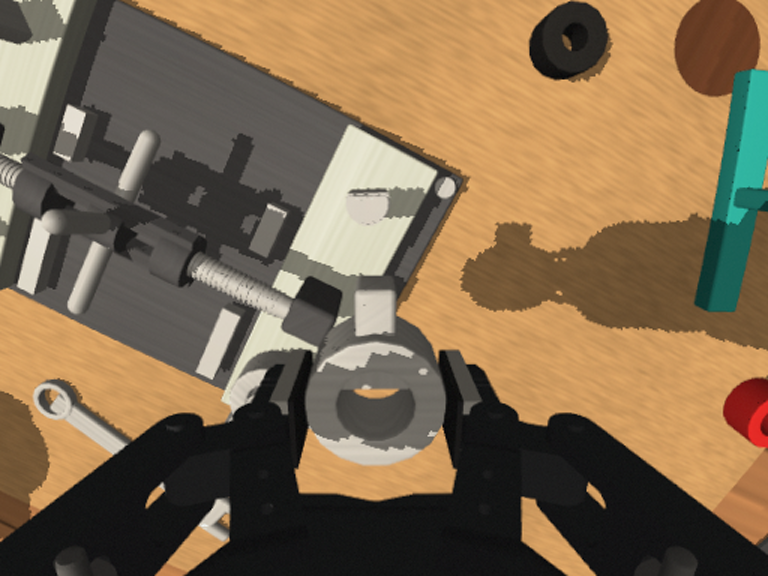

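```bash
python3 - <<'E'
from h import *
im=np.load("f4.npy")
save(im,"f4p.png",(215,110,280,160),12)
save(im,"f4q.png",(195,180,305,315),4.4)
E
```

```text
(no output)
```

View pics/f4p.png

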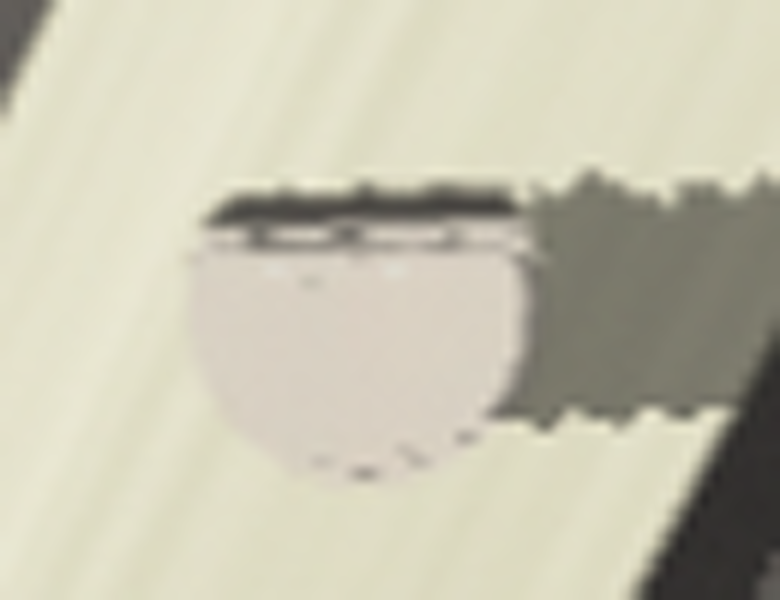

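View pics/f4q.png

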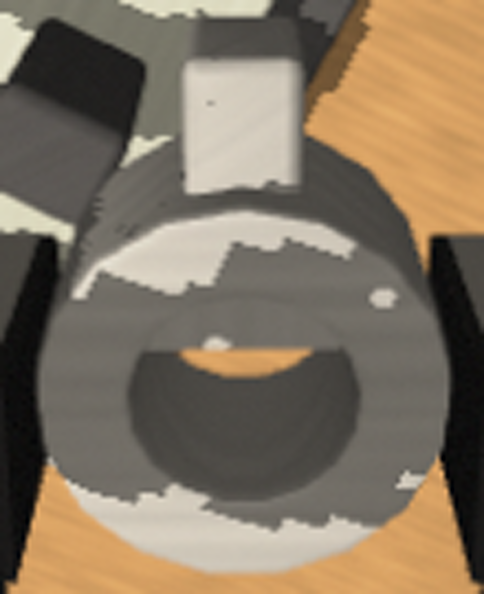

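```bash
python3 - <<'E'
from h import *
o=robot.get_obs();Rm=R.from_rotvec(o["eef_rot"]).as_matrix()
t=lambda uv,z:((wp(o,uv,z,12,(215,110))-o["ee_pos"])@Rm*1e3).round(2)
print("L",t((188,304),.063),"R",t((531,304),.063),"flat",t((360,222),.063),"arc",t((360,483),.063))
t=lambda uv,z:((wp(o,uv,z,4.4,(195,180))-o["ee_pos"])@Rm*1e3).round(2)
h=o["ee_pos"][2]-.0056
for uv in ((38,390),(450,390),(244,573),(244,212),(244,348),(244,500),(130,395),(360,395)): print(t(uv,h+.028))
print(t((244,62),h+.02))
E
```

```text
L [-14.41 -53.59  73.58] R [  6.68 -53.59  73.58] flat [ -3.81 -58.55  73.59] arc [ -3.87 -42.54  73.56]
[-22.06  -0.37 -22.41]
[ 22.44  -0.42 -22.4 ]
[  0.22  23.46 -22.44]
[  0.17 -21.32 -22.37]
[  0.18  -5.59 -22.39]
[  0.21  13.56 -22.42]
[-12.12   0.18 -22.4 ]
[ 12.72   0.15 -22.4 ]
[  0.16 -34.97 -14.34]
```

```bash
python3 - <<'E'
from h import *
o=robot.get_obs();Rm=R.from_rotvec(o["eef_rot"]).as_matrix()
t=o["ee_pos"]+Rm@np.array([-.00405,-.0545,0]);print(t);np.save("tB.npy",t)
E
python3 -m crank '{"dp":[[-0.4,-1.7,0.5],[0,-1.9,1.5],[0,-1.3,1.5],[0,0,0.7],[0,0,0],[0,0,0]],"delta_rot":[[0,0,0],[0,0,0],[0,0,0],[0,0,0],[0,0,0],[0,0,0]],"jaw":[1,1,1,1,1,1]}'
python3 - <<'E'
from h import *
t=np.load("tB.npy");plan([t[0],t[1],.078],116.65)
E
```

```text
[0.47936384 0.12889181 0.13658114]
time: 34.38
ee_pos: [0.4863, 0.1316, 0.0952]
eef_rot: [1.649, 2.671, 0.003]
contact_force: [0.4, -0.1, -1.4]
finger_gap: 0.0444
t 34.38 pos [0.4863 0.1316 0.0952] yaw 116.61 tilt 0.2 gap 0.0444 F [ 0.4 -0.1 -1.4] j6 -0.35
turn deg (tool) [ 0.19  0.06 -0.04]
shift after turn cm [ 0.07 -0.74  1.72]
shift cm now [ 0.07 -0.74  1.72]
```

```bash
python3 -m crank '{"dp":[[0.05,-0.6,0.5],[0,0,0.5],[0,0,0],[0,0,0]],"delta_rot":[[0.2,0,0],[0,0,0],[0,0,0],[0,0,0]],"jaw":[1,1,1,1]}'
python3 - <<'E'
from h import *
t=np.load("tB.npy");plan([t[0],t[1],.078],116.65)
E
```

```text
time: 34.88
ee_pos: [0.4813, 0.1296, 0.0851]
eef_rot: [1.649, 2.672, -0.0]
contact_force: [-0.3, 0.2, -1.0]
finger_gap: 0.0442
t 34.88 pos [0.4813 0.1296 0.0851] yaw 116.62 tilt 0.1 gap 0.0442 F [-0.3  0.2 -1. ] j6 -0.35
turn deg (tool) [ 0.05  0.09 -0.03]
shift after turn cm [ 0.03 -0.21  0.71]
shift cm now [ 0.03 -0.21  0.71]
```

```bash
python3 -m crank '{"dp":[[0.03,-0.2,0.3],[0,0,0.2],[0,0,0],[0,0,0]],"delta_rot":[[0,0.1,0],[0,0,0],[0,0,0],[0,0,0]],"jaw":[1,1,1,1]}'
python3 - <<'E'
from h import *
t=np.load("tB.npy");plan([t[0],t[1],.073],116.65)
E
```

```text
time: 35.38
ee_pos: [0.4794, 0.1289, 0.0799]
eef_rot: [1.65, 2.673, 0.002]
contact_force: [-0.0, 0.2, -1.8]
finger_gap: 0.0444
t 35.38 pos [0.4794 0.1289 0.0799] yaw 116.62 tilt 0.06 gap 0.0444 F [-0.   0.2 -1.8] j6 -0.35
turn deg (tool) [ 0.06 -0.02 -0.03]
shift after turn cm [-0.   -0.01  0.69]
shift cm now [-0.   -0.01  0.69]
```

```bash
python3 -m crank '{"dp":[[0,0,0.3],[0,0,0.3],[0,0,0.3],[0,0,0.2],[0,0,0]],"delta_rot":[[0,0,0],[0,0,0],[0,0,0],[0,0,0],[0,0,0]],"jaw":[1,1,1,1,1]}'
python3 -m crank '{"dp":[[0,0,0.3],[0,0,0.3],[0,0,0]],"delta_rot":[[0,0,0],[0,0,0],[0,0,0]],"jaw":[1,1,1]}'
```

```text
time: 36.0
ee_pos: [0.4795, 0.129, 0.068]
eef_rot: [1.65, 2.673, 0.002]
contact_force: [0.8, 0.9, -2.2]
finger_gap: 0.0444
time: 36.38
ee_pos: [0.4796, 0.129, 0.0617]
eef_rot: [1.65, 2.673, 0.002]
contact_force: [-0.0, 0.7, -1.4]
finger_gap: 0.0447
```

```bash
python3 -m crank '{"dp":[[0,0,0.4],[0,0,0.5],[0,0,0.5],[0,0,0]],"delta_rot":[[0,0,0],[0,0,0],[0,0,0],[0,0,0]],"jaw":[1,1,1,1]}'
python3 -m crank '{"dp":[[0,0,0.4],[0,0,0.3],[0,0,0.2],[0,0,0]],"delta_rot":[[0,0,0],[0,0,0],[0,0,0],[0,0,0]],"jaw":[1,1,1,1]}'
```

```text
time: 36.88
ee_pos: [0.4797, 0.1291, 0.0465]
eef_rot: [1.65, 2.673, 0.002]
contact_force: [0.8, 0.1, -2.0]
finger_gap: 0.0446
time: 37.38
ee_pos: [0.4797, 0.1291, 0.037]
eef_rot: [1.65, 2.673, 0.002]
contact_force: [-0.9, 0.3, -1.4]
finger_gap: 0.0445
```

```bash
python3 -m crank '{"dp":[[0,0,0.15],[0,0,0],[0,0,0],[0,0,0],[0,0,0],[0,0,-0.5],[0,0,-3],[0,0,-5],[0,0,-5]],"delta_rot":[[0,0,0],[0,0,0],[0,0,0],[0,0,0],[0,0,0],[0,0,0],[0,0,0],[0,0,0],[0,0,0]],"jaw":[1,1,0.3,0.3,0.3,0.3,0.3,0.3,0.2]}'
python3 - <<'E'
from h import *
im,c,o=grab("wrist","f5.png",None,1.5)
im,c,o=grab("scene","f5s.png",None,1.5)
print(robot.get_obs()["ee_pos"])
E
```

```text
time: 38.5
ee_pos: [0.4772, 0.1286, 0.1721]
eef_rot: [-1.648, -2.67, 0.004]
contact_force: [0.7, -0.6, -0.6]
finger_gap: 0.0685
[0.48061399 0.1290392  0.1757332 ]
```

View pics/f5.png

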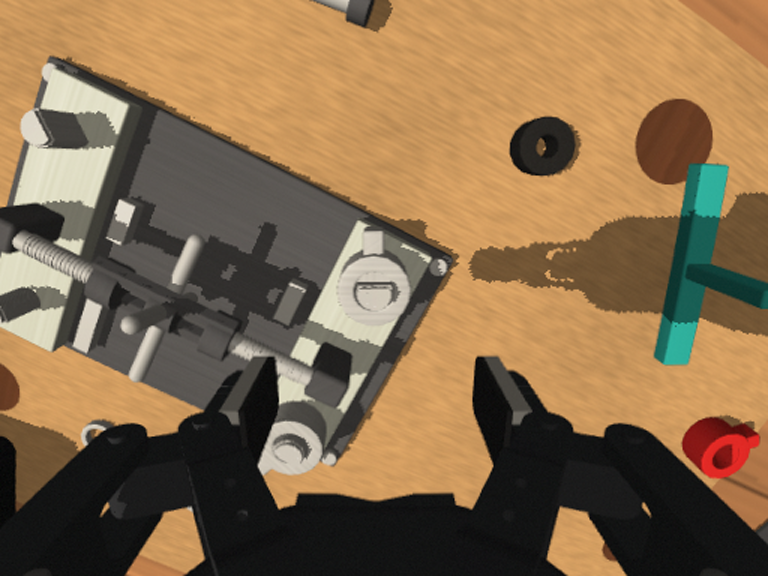

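View pics/f5s.png

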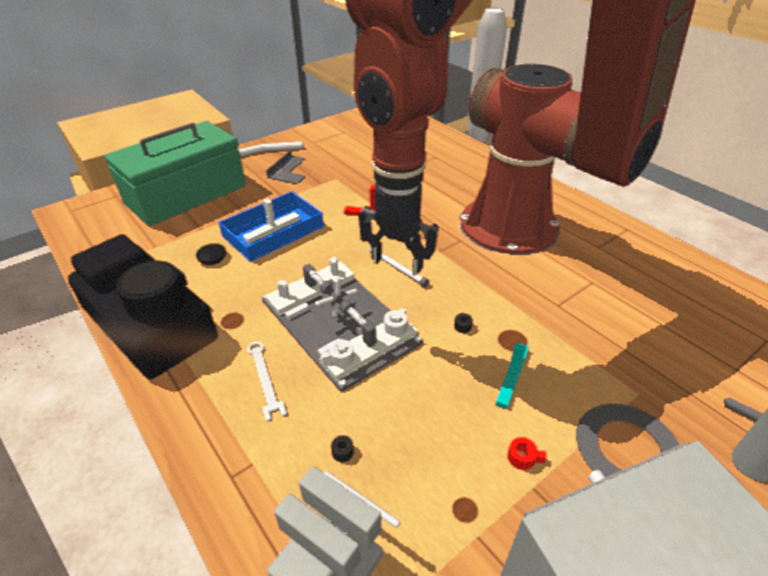

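```bash
python3 -m crank '{"dp":[[0,0,0],[0,0,0],[0,0,0],[0,0,0]],"delta_rot":[[0,0,9],[0,0,9],[0,0,9],[0,0,0]],"jaw":[1,1,1,1]}'
python3 - <<'E'
from h import *
plan([.485,.019,.16],89)
E
```

```text
time: 39.1
ee_pos: [0.4808, 0.129, 0.1771]
eef_rot: [2.24, 2.198, 0.008]
contact_force: [-0.3, -0.2, 0.4]
finger_gap: -0.0002
t 39.1 pos [0.4808 0.129  0.1771] yaw 88.91 tilt 0.34 gap -0.0002 F [-0.3 -0.2  0.4] j6 0.13
turn deg (tool) [ 0.34 -0.08 -0.09]
shift after turn cm [-11.     0.62   1.71]
shift cm now [-11.     0.63   1.7 ]
```

```bash
python3 -m crank '{"dp":[[-3,0.1,0.2],[-4,0.2,0.3],[-2.7,0.1,0.3],[-1,0,0.3],[0,0,0],[0,0,0]],"delta_rot":[[0.3,0,0],[0,0,0],[0,0,0],[0,0,0],[0,0,0],[0,0,0]],"jaw":[1,1,1,1,1,1]}'
python3 - <<'E'
from h import *
plan([.485,.019,.091],89)
im,c,o=grab("wrist","g1.png",None,1.5)
im,c,o=grab("scene","g1s.png",(160,150,300,270),5.5)
im,c,o=grab("top","g1t.png")
E
```

```text
time: 39.85
ee_pos: [0.4829, 0.0206, 0.1653]
eef_rot: [-2.219, -2.222, -0.002]
contact_force: [-0.4, -1.3, -0.2]
finger_gap: -0.0
t 39.85 pos [0.4829 0.0206 0.1653] yaw 90.09 tilt 0.13 gap -0.0 F [-0.4 -1.3 -0.2] j6 -0.11
turn deg (tool) [-0.   -0.13  1.09]
shift after turn cm [-0.16  0.21  7.43]
shift cm now [-0.18  0.21  7.43]
```

View pics/g1.png

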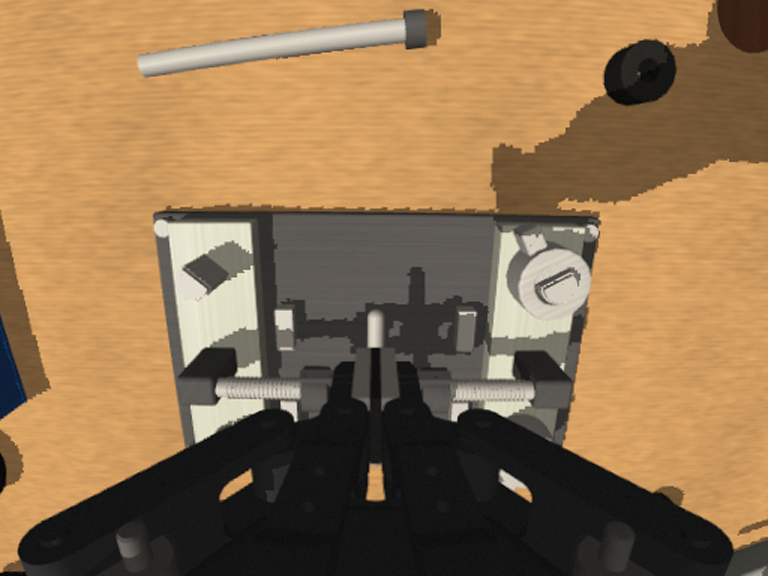

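View pics/g1s.png

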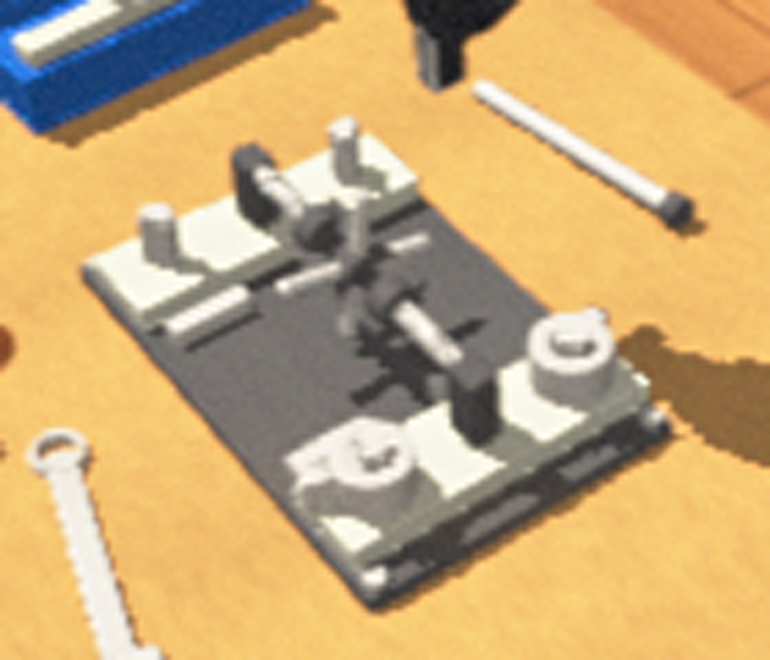

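View pics/g1t.png

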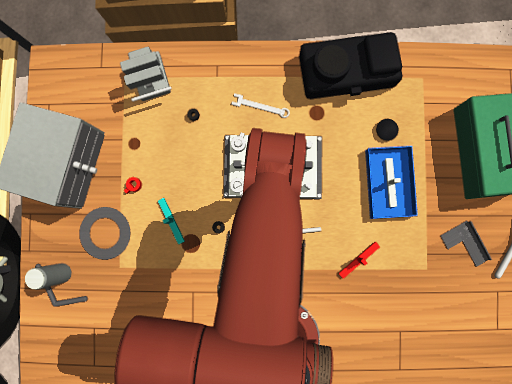

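```bash
python3 -m crank '{"dp":[[0,0,2],[0,0,3],[0,0,1.5],[0,0,0.5],[0,0,0],[0,0,0]],"delta_rot":[[0,0,0],[0,0,0],[0,0,0],[0,0,0],[0,0,0],[0,0,0]],"jaw":[1,1,1,1,1,1]}'
python3 -m crank '{"dp":[[0,1,0.2],[0,1,0],[0,1,0],[0,0.8,0]],"delta_rot":[[0,0,0],[0,0,0],[0,0,0],[0,0,0]],"jaw":[1,1,1,1]}'
```

```text
time: 40.75
ee_pos: [0.4846, 0.0233, 0.0952]
eef_rot: [2.213, 2.228, 0.006]
contact_force: [-0.2, 0.2, -0.5]
finger_gap: -0.0002
time: 41.25
ee_pos: [0.5256, 0.0234, 0.0944]
eef_rot: [2.213, 2.227, 0.007]
contact_force: [-5.5, -0.9, 3.2]
finger_gap: -0.0001
```

```bash
python3 -m crank '{"dp":[[-0.1,0.9,0.2],[-0.1,0.9,0.1],[-0.1,0.9,0.1],[0,0.9,0.1],[0,0.5,0],[0,0,0]],"delta_rot":[[0,0,0],[0,0,0],[0,0,0],[0,0,0],[0,0,0],[0,0,0]],"jaw":[1,1,1,1,1,1]}'
python3 - <<'E'
from h import *
plan([.565,.02,.091],89)
im,c,o=grab("wrist","g2.png",None,1.5)
im,c,o=grab("scene","g2s.png",(180,160,290,260),6)
E
```

```text
time: 42.0
ee_pos: [0.5598, 0.0221, 0.0861]
eef_rot: [-2.204, -2.22, 0.012]
contact_force: [-1.6, -0.0, 4.1]
finger_gap: -0.0001
t 42.0 pos [0.5598 0.0221 0.0861] yaw 90.41 tilt 0.89 gap -0.0001 F [-1.6 -0.   4.1] j6 -0.1
turn deg (tool) [-0.86 -0.23  1.41]
shift after turn cm [-0.2   0.53 -0.49]
shift cm now [-0.21  0.52 -0.5 ]
```

View pics/g2.png

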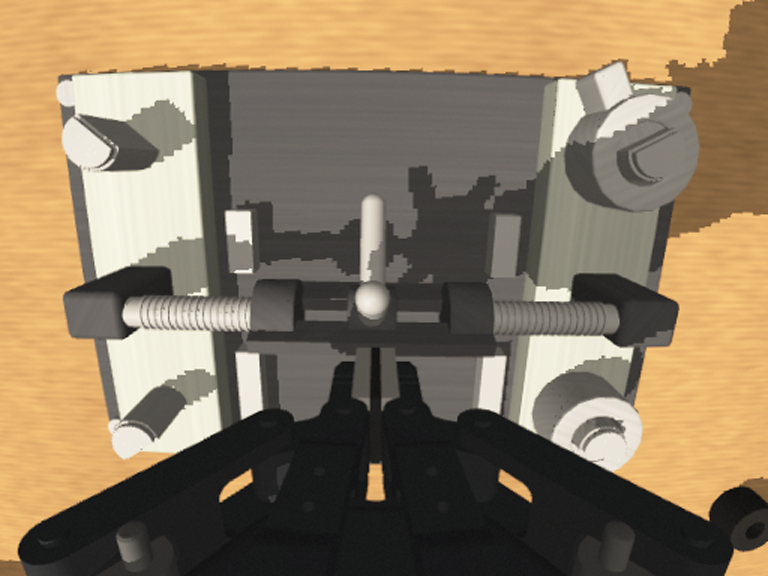

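View pics/g2s.png

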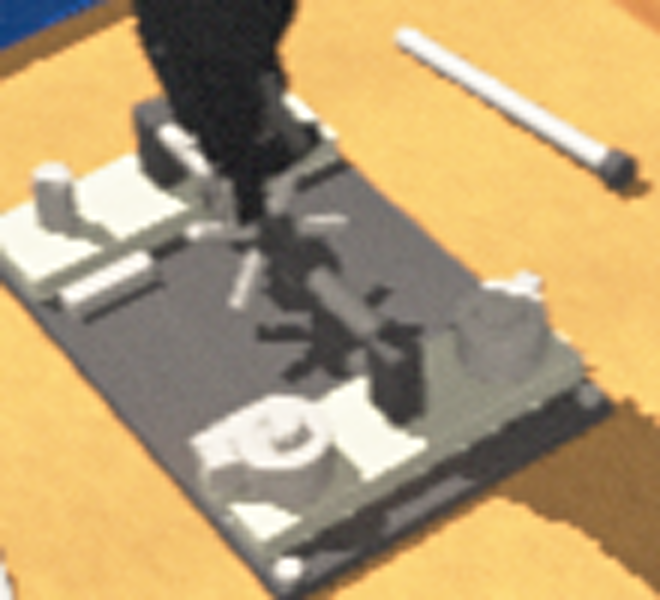

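```bash
python3 -m crank '{"dp":[[0,-0.3,-2.5],[0,0,-3],[-0.1,-2.5,0],[0,-3,0],[0,-2,0],[0,0,2],[0,0,2],[0,0,0]],"delta_rot":[[-0.8,0,1],[0,0,0],[0,0,0],[0,0,0],[0,0,0],[0,0,0],[0,0,0],[0,0,0]],"jaw":[1,1,1,1,1,1,1,1]}'
python3 - <<'E'
from h import *
plan([.49,.02,.092],89)
im,c,o=grab("wrist","g3.png",None,1.5)
im,c,o=grab("scene","g3s.png",(180,160,290,260),6)
E
```

```text
time: 43.1
ee_pos: [0.4848, 0.0213, 0.1035]
eef_rot: [2.23, 2.205, 0.017]
contact_force: [-0.3, -0.1, -0.2]
finger_gap: -0.0002
t 43.1 pos [0.4848 0.0213 0.1035] yaw 89.36 tilt 0.69 gap -0.0002 F [-0.3 -0.1 -0.2] j6 -0.1
turn deg (tool) [ 0.66 -0.21  0.36]
shift after turn cm [-0.12  0.52  1.15]
shift cm now [-0.13  0.51  1.16]
```

View pics/g3s.png

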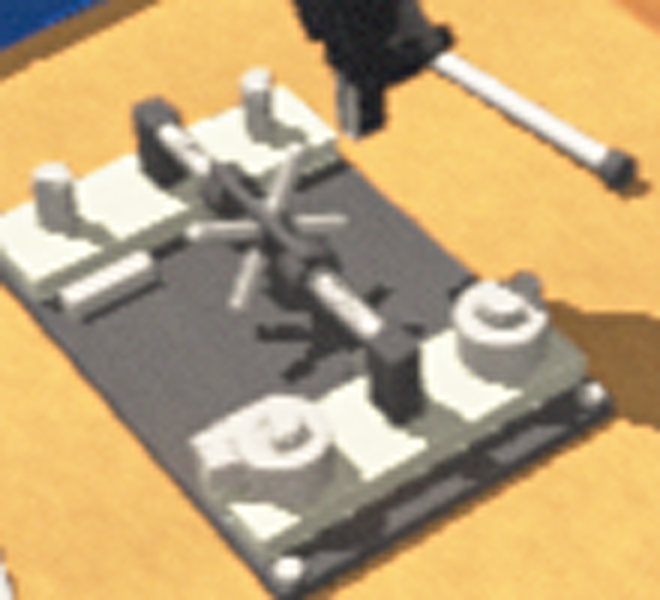

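```bash
python3 -m crank '{"dp":[[0,0.2,1.1],[-0.1,1,0.1],[0,1,0],[0,1,0],[0,1,0],[0,1,0],[0,1,0],[0,1,0],[0,0.6,0],[0,0,0]],"delta_rot":[[0.7,-0.2,0.4],[0,0,0],[0,0,0],[0,0,0],[0,0,0],[0,0,0],[0,0,0],[0,0,0],[0,0,0],[0,0,0]],"jaw":[1,1,1,1,1,1,1,1,1,1]}'
python3 - <<'E'
from h import *
plan([.565,.02,.091],89)
E
```

```text
time: 44.45
ee_pos: [0.5609, 0.0193, 0.0907]
eef_rot: [-2.232, -2.192, 0.02]
contact_force: [-1.5, -0.2, 3.0]
finger_gap: 0.0001
t 44.45 pos [0.5609 0.0193 0.0907] yaw 88.96 tilt 1.07 gap 0.0001 F [-1.5 -0.2  3. ] j6 -0.08
turn deg (tool) [-1.07 -0.01 -0.04]
shift after turn cm [ 0.07  0.41 -0.03]
shift cm now [ 0.07  0.41 -0.03]
```

Works well. Push 4 mm further, return, and start the next sweep.

```bash
python3 -m crank '{"dp":[[0,0.5,0],[0,-0.3,-2.5],[0,0,-3],[0,-2.7,0],[0,-3,0],[0,-2.2,0],[0,0,2],[0,0,2],[0,0,1],[0,0,0]],"delta_rot":[[0,0,0],[-1,0,0],[0,0,0],[0,0,0],[0,0,0],[0,0,0],[0,0,0],[0,0,0],[0,0,0],[0,0,0]],"jaw":[1,1,1,1,1,1,1,1,1,1]}'
python3 - <<'E'
from h import *
plan([.49,.02,.092],89)
im,c,o=grab("scene","g4s.png",(180,160,290,260),6)
E
```

```text
time: 45.7
ee_pos: [0.4926, 0.0202, 0.0993]
eef_rot: [2.233, 2.193, 0.017]
contact_force: [0.2, -0.6, 0.3]
finger_gap: -0.0002
t 45.7 pos [0.4926 0.0202 0.0993] yaw 88.96 tilt 0.91 gap -0.0002 F [ 0.2 -0.6  0.3] j6 -0.09
turn deg (tool) [ 0.91  0.01 -0.04]
shift after turn cm [-0.02 -0.26  0.73]
shift cm now [-0.02 -0.27  0.72]
```

View pics/g4s.png

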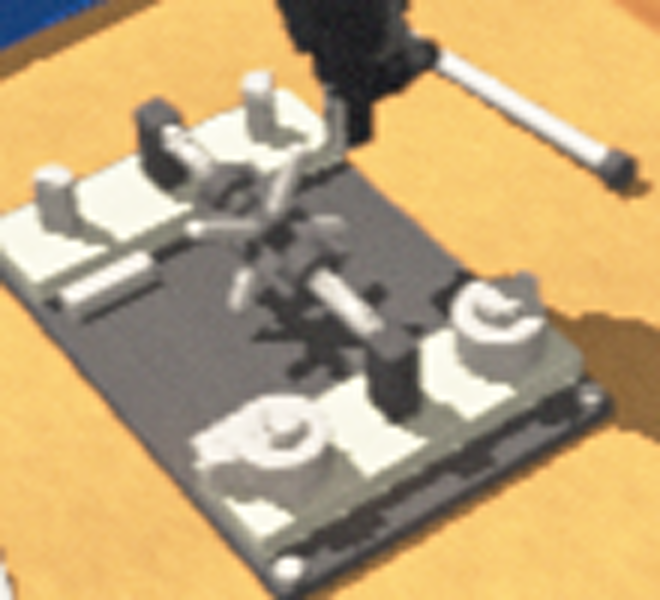

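```bash
python3 -m crank '{"dp":[[0,0.2,0.7],[0,1,0],[0,1,0],[0,1,0],[0,1,0],[0,1,0],[0,1,0],[0,0.8,0],[0,0.5,0],[0,0,0]],"delta_rot":[[0.9,0,0],[0,0,0],[0,0,0],[0,0,0],[0,0,0],[0,0,0],[0,0,0],[0,0,0],[0,0,0],[0,0,0]],"jaw":[1,1,1,1,1,1,1,1,1,1]}'
python3 - <<'E'
from h import *
plan([.565,.02,.091],89)
E
```

```text
time: 47.0
ee_pos: [0.5641, 0.0196, 0.0908]
eef_rot: [-2.23, -2.191, 0.023]
contact_force: [-1.6, -0.1, 2.6]
finger_gap: -0.0
t 47.0 pos [0.5641 0.0196 0.0908] yaw 88.99 tilt 1.19 gap -0.0 F [-1.6 -0.1  2.6] j6 -0.08
turn deg (tool) [-1.19 -0.   -0.01]
shift after turn cm [ 0.05  0.09 -0.02]
shift cm now [ 0.05  0.09 -0.03]
```

Sweep 4 combined with the return.

```bash
python3 -m crank '{"dp":[[0,0.2,0],[0,-0.3,-2.5],[0,0,-3],[0,-2.7,0],[0,-3,0],[0,-2.2,0],[0,0,2],[0,0,2],[0,0,1.2],[0,0,0]],"delta_rot":[[0,0,0],[-1,0,0],[0,0,0],[0,0,0],[0,0,0],[0,0,0],[0,0,0],[0,0,0],[0,0,0],[0,0,0]],"jaw":[1,1,1,1,1,1,1,1,1,1]}'
python3 - <<'E'
from h import *
plan([.49,.02,.092],89)
E
```

```text
time: 48.25
ee_pos: [0.4926, 0.0205, 0.0979]
eef_rot: [2.232, 2.193, 0.018]
contact_force: [-0.5, 0.0, -0.3]
finger_gap: 0.0001
t 48.25 pos [0.4926 0.0205 0.0979] yaw 88.98 tilt 0.97 gap 0.0001 F [-0.5  0.  -0.3] j6 -0.09
turn deg (tool) [ 0.97  0.02 -0.02]
shift after turn cm [-0.05 -0.26  0.59]
shift cm now [-0.05 -0.27  0.59]
```

```bash
python3 -m crank '{"dp":[[0,0.2,0.6],[0,1,0],[0,1,0],[0,1,0],[0,1,0],[0,1,0],[0,1,0],[0,0.8,0],[0,0.6,0],[0,0,0]],"delta_rot":[[0.9,0,0],[0,0,0],[0,0,0],[0,0,0],[0,0,0],[0,0,0],[0,0,0],[0,0,0],[0,0,0],[0,0,0]],"jaw":[1,1,1,1,1,1,1,1,1,1]}'
python3 -m crank '{"dp":[[0,0.2,0],[0,-0.3,-2.5],[0,0,-3],[0,-2.7,0],[0,-3,0],[0,-2.2,0],[0,0,2],[0,0,2],[0,0,1.2],[0,0,0]],"delta_rot":[[0,0,0],[-1,0,0],[0,0,0],[0,0,0],[0,0,0],[0,0,0],[0,0,0],[0,0,0],[0,0,0],[0,0,0]],"jaw":[1,1,1,1,1,1,1,1,1,1]}'
python3 - <<'E'
from h import *
plan([.49,.02,.092],89)
im,c,o=grab("scene","g5s.png",(180,160,290,260),6)
E
```

```text
time: 49.5
ee_pos: [0.5657, 0.0197, 0.091]
eef_rot: [-2.231, -2.193, 0.021]
contact_force: [-1.9, 0.2, 2.2]
finger_gap: -0.0
time: 50.75
ee_pos: [0.4928, 0.0206, 0.0978]
eef_rot: [2.232, 2.194, 0.017]
contact_force: [-0.5, -0.1, -0.2]
finger_gap: 0.0001
t 50.75 pos [0.4928 0.0206 0.0978] yaw 89.0 tilt 0.91 gap 0.0001 F [-0.5 -0.1 -0.2] j6 -0.09
turn deg (tool) [0.91 0.04 0.  ]
shift after turn cm [-0.07 -0.28  0.58]
shift cm now [-0.07 -0.29  0.57]
```

View pics/g5s.png

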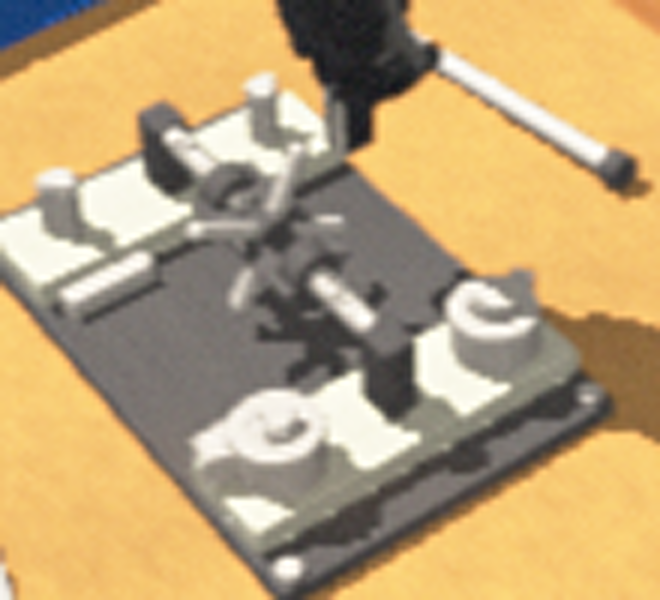

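Four sweeps done; the slides are drawing in and the collars stay down. Sweeps 5 and 6.

```bash
python3 -m crank '{"dp":[[0,0.2,0.6],[0,1,0],[0,1,0],[0,1,0],[0,1,0],[0,1,0],[0,1,0],[0,0.8,0],[0,0.6,0],[0,0,0]],"delta_rot":[[0.9,0,0],[0,0,0],[0,0,0],[0,0,0],[0,0,0],[0,0,0],[0,0,0],[0,0,0],[0,0,0],[0,0,0]],"jaw":[1,1,1,1,1,1,1,1,1,1]}'
python3 -m crank '{"dp":[[0,0.2,0],[0,-0.3,-2.5],[0,0,-3],[0,-2.7,0],[0,-3,0],[0,-2.2,0],[0,0,2],[0,0,2],[0,0,1.2],[0,0,0]],"delta_rot":[[0,0,0],[-1,0,0],[0,0,0],[0,0,0],[0,0,0],[0,0,0],[0,0,0],[0,0,0],[0,0,0],[0,0,0]],"jaw":[1,1,1,1,1,1,1,1,1,1]}'
python3 -m crank '{"dp":[[0,0.2,0.6],[0,1,0],[0,1,0],[0,1,0],[0,1,0],[0,1,0],[0,1,0],[0,0.8,0],[0,0.6,0],[0,0,0]],"delta_rot":[[0.9,0,0],[0,0,0],[0,0,0],[0,0,0],[0,0,0],[0,0,0],[0,0,0],[0,0,0],[0,0,0],[0,0,0]],"jaw":[1,1,1,1,1,1,1,1,1,1]}'
python3 -m crank '{"dp":[[0,0.2,0],[0,-0.3,-2.5],[0,0,-3],[0,-2.7,0],[0,-3,0],[0,-2.2,0],[0,0,2],[0,0,2],[0,0,1.2],[0,0,0]],"delta_rot":[[0,0,0],[-1,0,0],[0,0,0],[0,0,0],[0,0,0],[0,0,0],[0,0,0],[0,0,0],[0,0,0],[0,0,0]],"jaw":[1,1,1,1,1,1,1,1,1,1]}'
python3 - <<'E'
from h import *
plan([.49,.02,.092],89)
im,c,o=grab("scene","g6s.png",(180,160,290,260),6)
E
```

```text
time: 52.05
ee_pos: [0.5655, 0.0199, 0.0906]
eef_rot: [-2.23, -2.193, 0.023]
contact_force: [-1.8, -0.3, 2.5]
finger_gap: 0.0001
time: 53.3
ee_pos: [0.4927, 0.0208, 0.0973]
eef_rot: [2.232, 2.195, 0.014]
contact_force: [-0.9, -0.6, 0.1]
finger_gap: -0.0001
time: 54.55
ee_pos: [0.5654, 0.02, 0.0901]
eef_rot: [-2.229, -2.192, 0.026]
contact_force: [-1.2, -0.7, 1.7]
finger_gap: 0.0001
time: 55.8
ee_pos: [0.4924, 0.0208, 0.097]
eef_rot: [2.233, 2.196, 0.011]
contact_force: [-0.4, -0.3, 0.2]
finger_gap: -0.0001
t 55.8 pos [0.4924 0.0208 0.097 ] yaw 89.04 tilt 0.71 gap -0.0001 F [-0.4 -0.3  0.2] j6 -0.09
turn deg (tool) [0.71 0.1  0.04]
shift after turn cm [-0.09 -0.24  0.5 ]
shift cm now [-0.09 -0.25  0.5 ]
```

View pics/g6s.png

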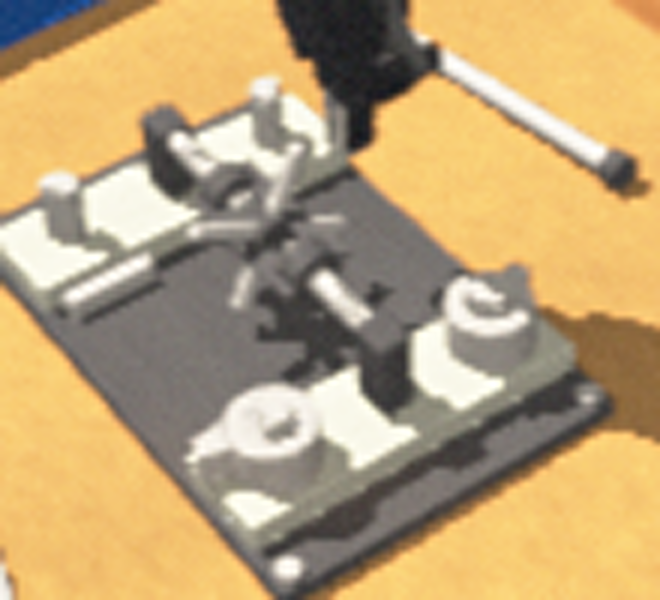

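```bash
python3 -m crank '{"dp":[[0,0.2,0.5],[0,1,0],[0,1,0],[0,1,0],[0,1,0],[0,1,0],[0,0]],"delta_rot":[[0,0,0]],"jaw":[1]}' ; python3 -m crank '{"dp":[[0,0.2,0.5],[0,1,0],[0,1,0],[0,1,0],[0,1,0],[0,1,0],[0,0,0]],"delta_rot":[[0.7,0,0],[0,0,0],[0,0,0],[0,0,0],[0,0,0],[0,0,0],[0,0,0]],"jaw":[1,1,1,1,1,1,1]}'
python3 -m crank '{"dp":[[0,0.7,0],[0,0.7,0],[0,0.6,0],[0,0,0]],"delta_rot":[[0,0,0],[0,0,0],[0,0,0],[0,0,0]],"jaw":[1,1,1,1]}'
```

```text
time: 56.72
ee_pos: [0.5269, 0.0211, 0.0901]
eef_rot: [-2.219, -2.184, 0.048]
contact_force: [0.5, 0.8, 0.3]
finger_gap: 0.0001
time: 57.22
ee_pos: [0.5262, 0.0214, 0.0869]
eef_rot: [-2.197, -2.162, 0.095]
contact_force: [0.3, -0.5, 0.3]
finger_gap: -0.0001$.delta_rot: bad value
```

```bash
python3 - <<'E'
from h import *
plan([.565,.02,.091],89)
o=robot.get_obs();print(o["joints"].round(3),o["tau"].round(1),o["wrist_torque"].round(2),R.from_rotvec(o["eef_rot"]).as_matrix().round(3))
im,c,o=grab("scene","g7s.png",(180,120,300,260),5)
im,c,o=grab("wrist","g7.png",None,1.5)
E
```

```text
t 57.23 pos [0.5262 0.0214 0.0869] yaw 89.09 tilt 4.81 gap -0.0001 F [ 0.3 -0.5  0.3] j6 -0.08
turn deg (tool) [-4.81  0.21  0.08]
shift after turn cm [-0.07  3.88 -0.41]
shift cm now [-0.08  3.83 -0.73]
[-0.092  0.484 -0.271  0.9   -0.01  -0.076] [  0.1 -60.8  27.4   1.2  -0.    0. ] [ 0.05 -0.06  0.01] [[ 0.016  0.996 -0.084]
 [ 1.    -0.016 -0.002]
 [-0.004 -0.084 -0.996]]
```

View pics/g7s.png

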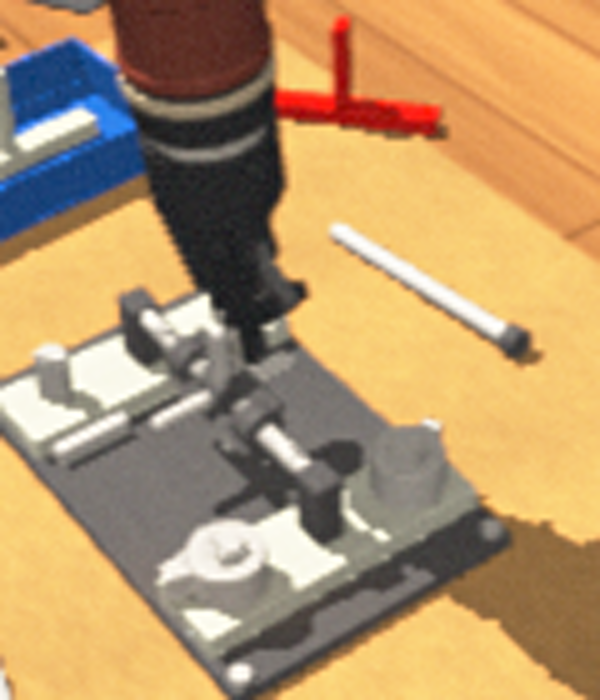

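View pics/g7.png

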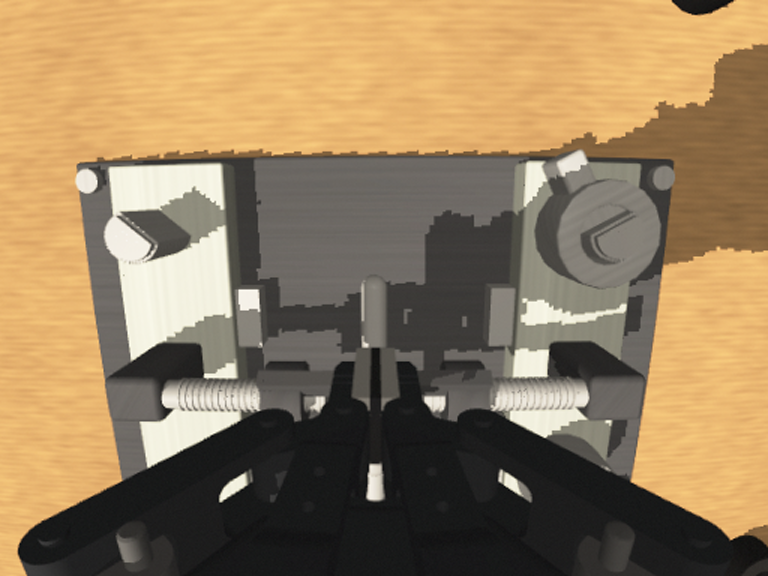

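```bash
python3 - <<'E'
from h import *
im,c,o=grab("wrist","g8.png",(40,90,470,330),1.8)
p=[wp(o,uv,.03) for uv in ((110,166),(224,164),(529,161),(639,161))]
print(np.round(p,4))
q=[wp(o,uv,.063) for uv in ((131,238),)];print(q)
b=[wp(o,uv,.012) for uv in ((79,162),(673,160))];print(b)
E
```

```text
[[ 0.4462 -0.103   0.0301]
 [ 0.4474 -0.0475  0.0301]
 [ 0.4482  0.0932  0.0301]
 [ 0.4478  0.1463  0.0301]]
[array([ 0.4778972 , -0.07727738,  0.06308558])]
[array([ 0.44182387, -0.13093778,  0.01208558]), array([0.44559347, 0.17573075, 0.01208558])]
```

View pics/g8.png

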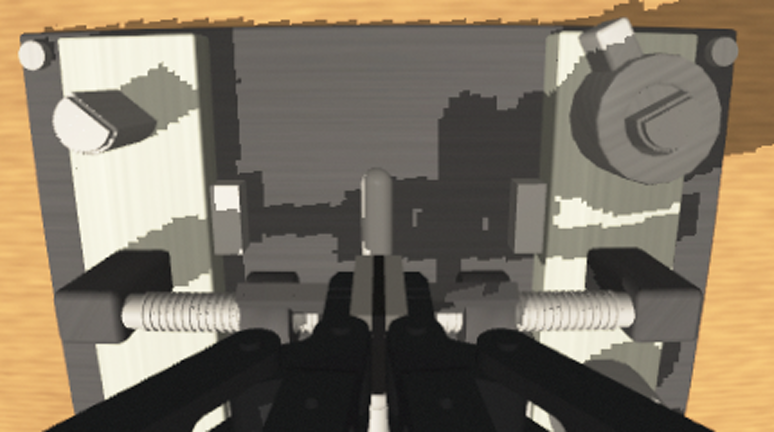

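```bash
python3 -m crank '{"dp":[[0,-0.6,0],[0,-1,-1],[0,-1,-3],[0,0,-5],[0,-2,-4],[0,-3,0],[0,0,0]],"delta_rot":[[0,0,0],[-2.4,0,0],[-2.4,0,0],[0,0,0],[0,0,0],[0,0,0],[0,0,0]],"jaw":[1,1,1,1,1,1,1]}'
python3 - <<'E'
from h import *
plan([.45,.02,.2],89)
im,c,o=grab("wrist","h1.png",None,1.5)
im,c,o=grab("scene","h1s.png",(120,120,310,270),4)
E
```

```text
time: 58.25
ee_pos: [0.4577, 0.0226, 0.2245]
eef_rot: [2.227, 2.192, 0.017]
contact_force: [0.2, -0.0, 0.2]
finger_gap: -0.0002
t 58.25 pos [0.4577 0.0226 0.2245] yaw 89.09 tilt 1.14 gap -0.0002 F [ 0.2 -0.   0.2] j6 -0.09
turn deg (tool) [1.12 0.22 0.09]
shift after turn cm [-0.28 -0.77  2.45]
shift cm now [-0.27 -0.82  2.43]
```

View pics/h1.png

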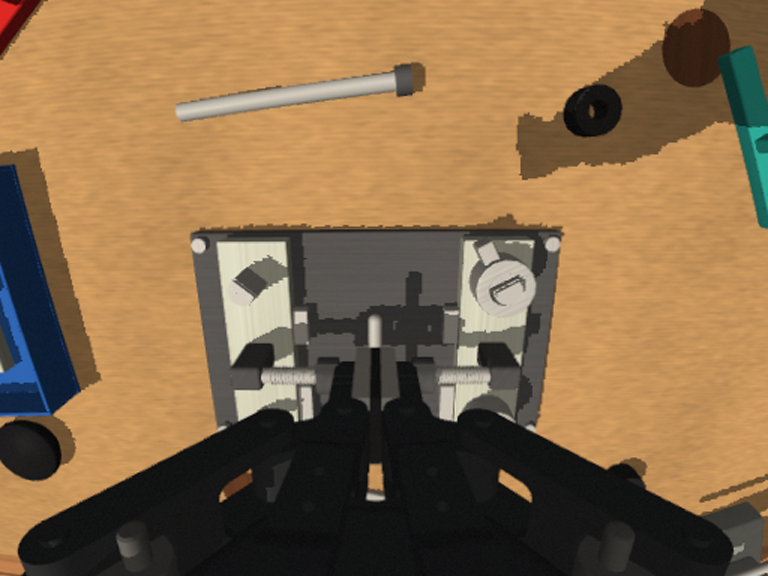

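View pics/h1s.png

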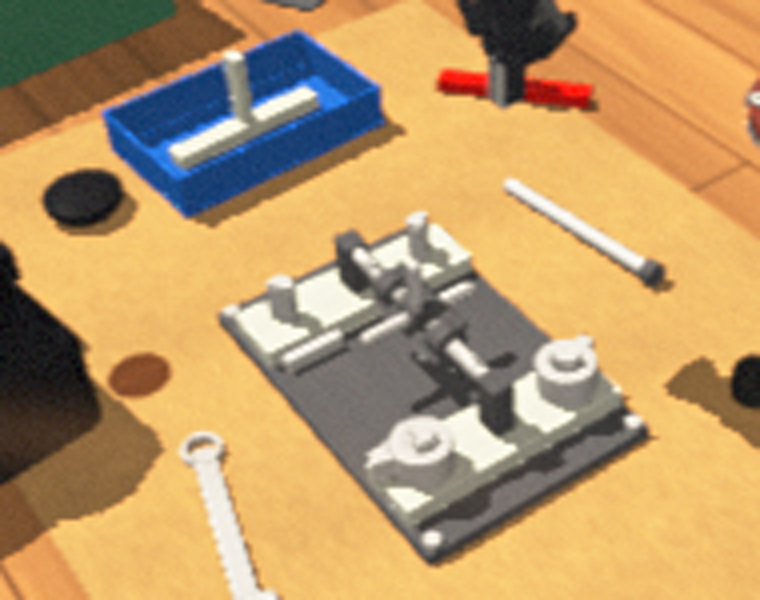

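```bash
python3 -m crank '{"dp":[[0,0.7,2],[0,0.7,3],[0,0,3],[0,0,3],[0,0,1],[0,0,0],[0,0,0]],"delta_rot":[[1,0,0],[0,0,0],[0,0,0],[0,0,0],[0,0,0],[0,0,0],[0,0,0]],"jaw":[1,1,1,1,1,1,1]}'
python3 - <<'E'
from h import *
plan([.515,.02,.097],89)
E
```

```text
time: 59.22
ee_pos: [0.4825, 0.0211, 0.101]
eef_rot: [2.233, 2.197, 0.005]
contact_force: [0.4, 0.1, -0.3]
finger_gap: 0.0001
t 59.23 pos [0.4825 0.0211 0.101 ] yaw 89.07 tilt 0.54 gap 0.0001 F [ 0.4  0.1 -0.3] j6 -0.09
turn deg (tool) [0.49 0.23 0.07]
shift after turn cm [-0.05  3.25  0.4 ]
shift cm now [-0.06  3.25  0.42]
```

```bash
python3 -m crank '{"dp":[[0,1,0],[0,1,0],[0,1,0],[0,0.6,0]],"delta_rot":[[0,0,0],[0,0,0],[0,0,0],[0,0,0]],"jaw":[1,1,1,1]}'
python3 -m crank '{"dp":[[0,0.6,0]],"delta_rot":[[0,0,0]],"jaw":[1]}'
python3 -m crank '{"dp":[[0,0.8,0]],"delta_rot":[[0,0,0]],"jaw":[1]}'
```

```text
time: 59.72
ee_pos: [0.5231, 0.0203, 0.1037]
eef_rot: [2.23, 2.194, 0.01]
contact_force: [0.8, -0.2, 0.1]
finger_gap: 0.0003
time: 59.85
ee_pos: [0.5292, 0.0202, 0.1037]
eef_rot: [2.231, 2.195, 0.009]
contact_force: [-16.0, -0.5, 4.3]
finger_gap: 0.0001
time: 59.98
ee_pos: [0.5296, 0.0206, 0.1024]
eef_rot: [2.238, 2.203, -0.007]
contact_force: [-44.0, -0.5, 31.7]
finger_gap: -0.0001
```

```bash
python3 -m crank '{"dp":[[0,-1.5,-0.5],[0,-2,-1],[0,-2,-4],[0,-1,-5],[0,-2,-4],[0,0,0],[0,0,0],[0,0,0]],"delta_rot":[[0,0,0],[0,0,0],[0,0,0],[0,0,0],[0,0,0],[0,0,0],[0,0,0],[0,0,0]],"jaw":[1,1,1,1,1,1,1,1]}'
python3 - <<'E'
from h import *
im,c,o=grab("wrist","i1.png",None,1.5)
im,c,o=grab("scene","i1s.png",(120,120,310,270),4)
print(o["contact_force"],o["joint_vel"].round(3))
E
```

```text
time: 60.98
ee_pos: [0.4414, 0.0228, 0.2496]
eef_rot: [-2.236, -2.201, 0.015]
contact_force: [-1.1, -0.5, 0.1]
finger_gap: 0.0003
[ 0.11690477 -0.15238188  0.0612789 ] [-0.001 -0.002  0.002  0.004 -0.002  0.001]
```

View pics/i1s.png

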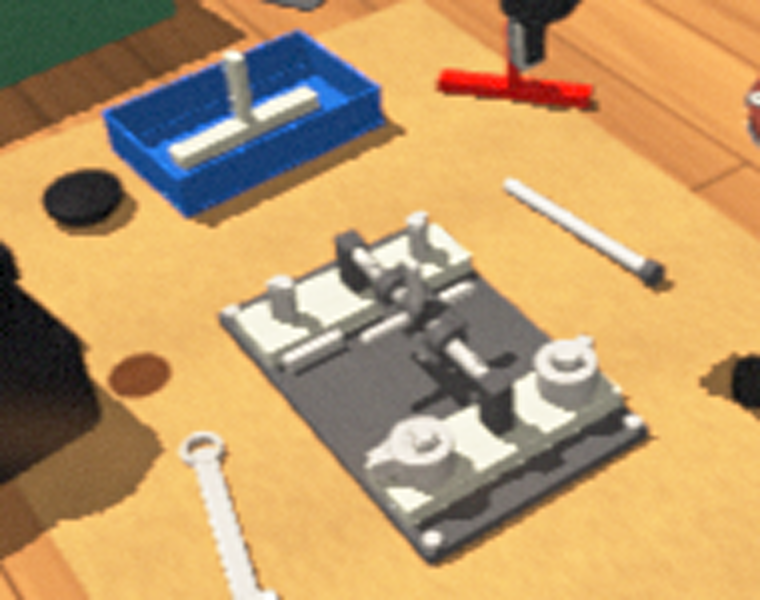

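View pics/i1.png

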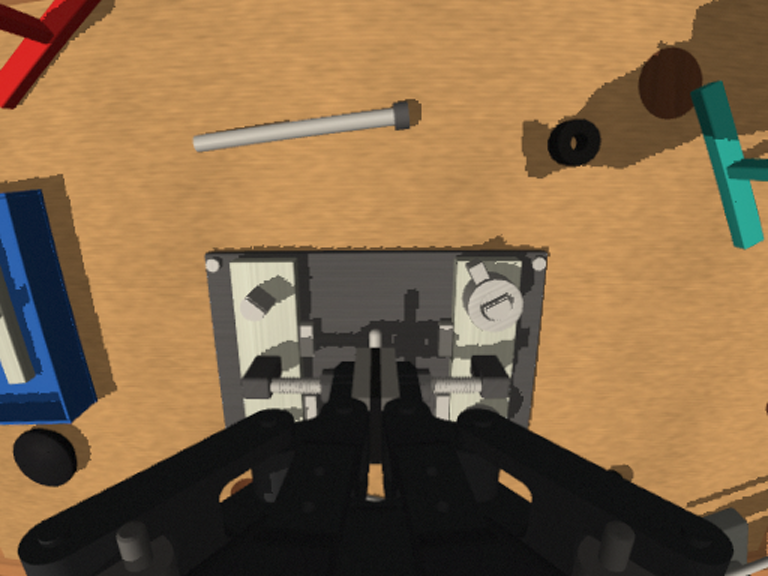

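Everything is at rest: the bar is upright in the tray (scene 240,110), both collars are down on their pins (scene 425,440 and 565,365), the slides are against their stops, and the tool is clear. I'm handing the job in.

```bash
python3 - <<'E'
from h import *
robot.job_done()
print(robot.get_obs()["time"])
E
```

```text
the job is handed in; nothing more can be done
the job is handed in; nothing more can be done
```

The job is handed in after about 61 s of the 210 s, and my last checks show everything done; no verdict came back.

- **Bar:** the aluminium distance bar was lifted out and stands upright in the middle of the blue tray.
- **Collars:** only two loose steel collars were there. One is on pin 2 and the other on pin 1. The second was knocked aside before I reached it, so I located it again before picking it up. The tool came down to the height of a collar resting on the slide for both, with no resistance on the way, and the last pictures show both pins standing out of them.
- **Turnbuckle:** I turned it about one and a half turns (six full sweeps and part of a seventh), top away from the robot, until it stopped. A gentle second push then met 44 N with no movement, far more than the turnbuckle's own stiffness, so it is on the stop.
- **Slides:** their centres measured 195 mm apart in the camera image, against 195.8 mm when fully home. The jig plate measured about 1 % short in the same picture; corrected for that, it is 197 mm. I relied on the hard stop rather than this reading.
- **Refused moves:** one mistyped move call was refused whole and changed nothing. The first push against the stop tilted the tool about 5 degrees, which I straightened before backing off.

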